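Tip the slugs into the demagnetising pan and turn it

ROBOT

A 6-joint arm with a two-finger parallel gripper is mounted at the origin on the work surface. World frame = base frame: x ahead of the robot, y to its left, z up, the work surface at z = 0. Lengths are in m, angles in degrees, forces in N, time in s.
With the tool pointing down it reaches from about 0.375 to 0.9 m from the base axis. Payload 3.1 kg.
Tool frame: the origin (TCP) lies at the very end of the fingers, on their centre line; the grasp point (between the pads) lies behind it (bot.grip_depth is the z of the grasp point in the tool frame, in m); z points along the fingers, y is the direction in which the jaws open and shut (so a half turn about z gives the same grasp; the last joint's range is limited). The gripper opens to 87 mm and grips with 3 to 60 N. Pads are 19 mm wide; open, the fingers measure 117 mm over their backs; the gripper's body (75 mm by 190 mm) begins 51 mm behind the grasp point.
Start: joints at [-83.451, 30.224, 82.088, -0, 67.689, -10.227], TCP at [0.18, -0.598, 0.223] pointing down, gripper open.
Joint ranges: [-176.69, 176.69], [-43.24, 126.21], [12.49, 139.97], [-82, 262], [0, 151.66], [-163.58, 163.58]. Speed limits (degrees/s): [159.86, 159.86, 180, 180, 180, 180].

INTERFACE

Orientations are given as a 3x3 rotation matrix whose columns are the frame's x, y, z axes.
In Python, from rig import bot, vision gives the robot as it stands. The module is installed in compiled form; this text tells all that it offers.
- The arm moves only by the shell command python3 -m jog 'ROWS'. ROWS is JSON, a list of rows, each a list of 3 entries, a list of its own where there are three numbers: the shift along the tool's x, y, z in mm, then the turn, a rotation vector about the tool's x, y, z in degrees, then the closure, from 0 (fully open) to 1 (shut). In form: [[[dx, dy, dz], [wx, wy, wz], fingers], ...]. A call has 1 to 12 rows; each row is the pose to reach, as a shift and turn from the pose commanded when the call began, along the tool's axes at that moment; what a row does not reach only later rows make up. A row lasts 1/12 s, in which the tool goes at most 41.7 mm and 7.16 degrees, less where a joint would pass 70% of its speed; a pose out of reach is approached as far as the arm can. A call with a gripper value outside its range is refused whole. The fingers move at their own pace and stop on an object; the grip force is fixed at half the most. Time passes only in rows, so rows that repeat a pose let the fingers close. It gives the time, the measured TCP pose, the force and the opening at its end, in the units of the state.
- bot.read_state(): the state, without advancing time (a new reading comes with each control period).
- vision.capture(name): name is "scene" or "top" or "wrist"; returns the picture (480x640x3 uint8, red, green, blue); there is no depth.
- vision.camera_info(name): a dict with "intrinsics" (3x3 intrinsics, pixels), "camera_from_world" (4x4, takes a point from world to camera coordinates); the wrist camera has in their place "mount" (4x4, takes a point from camera to tool coordinates, whose origin is the TCP and whose axes are the flange's). Camera axes: x right, y up, looking along -z (the intrinsics and any distortion apply to the point x, -y, -z); pixel columns grow to the right and rows downward; lengths in m; the calibration is good to about 2 mm. The wrist camera is an equidistant fisheye: a pixel r from the principal point sees the ray r / f radians off the axis. A picture is of the moment at which its call begins: read the wrist's pose just before it. camera_info takes no time and is no camera call.
- bot.hand_in(): hands the job in, once; it reports no verdict.
The state is a dict: "time_s": time; "joint_positions": joint angles; "qvel": joint speeds; "tau": joint torques, N m; "position": TCP position; "tcp_rot": TCP orientation; "force": force on the tool from outside, world axes, zero at the start; "moment": the same for the moment, N m; "opening": opening from 0.0 (shut) to 1.0 (fully open).
Only numpy, scipy, OpenCV 4.12 (cv2) and the standard library are available. Lean on these libraries where they do the work, as an engineer would, in place of code of your own. Each camera call takes 0.05 s, during which the arm holds its last target. There are 200 camera calls.

TASK

Put the stray steel slugs lying on the bench into the cup that already has slugs in it, then lift that cup by its handle and pour all the slugs into the round pan of the demagnetiser. With every slug in the pan, turn the pan by its knob one full turn counter-clockwise (seen from above), and put the emptied cup away nested down inside the other cup, which stays standing on the bench, with the two handles turned well clear of each other. Leave the tools and stock on the bench where they lie.

Things in the scene. Friction and masses are not known exactly. Their poses are not given: they have to be found in the camera images.
- cup_a: the cup that holds slugs at the start, a round flared steel dipper cup: outside radius 32 mm at the foot and 54 mm at the rim, 45 mm high, 3 mm wall, 4 mm floor, about 160 g empty; origin at the centre of its underside, z up its axis; its straight black handle points along its +x: a level bar 10 mm thick, 18 mm tall (40 to 58 mm above the foot), from 59 to 129 mm out from the axis. Tipped to about 100 degrees or more, and shaken a little, it empties.
- cup_b: the other, empty cup, the same make: a round flared steel dipper cup: outside radius 32 mm at the foot and 54 mm at the rim, 45 mm high, 3 mm wall, 4 mm floor, about 160 g empty; origin at the centre of its underside, z up its axis; its straight black handle points along its +x: a level bar 10 mm thick, 18 mm tall (40 to 58 mm above the foot), from 59 to 129 mm out from the axis. When cup_a is nested in it (handles apart), cup_a's origin rests about 7 mm above cup_b's.
- cup_a_grip (a point): point on the middle of cup_a's handle, 86 mm out from the cup's axis and 49 mm above its foot, a good place to pinch the handle across its 10 mm
- cup_a_end (a point): middle of the outer end of cup_a's handle, 129 mm from the cup's axis
- cup_b_end (a point): middle of the outer end of cup_b's handle, 129 mm from the cup's axis
- pan_floor (a point): centre of the inner floor of the demagnetiser's turning aluminium pan (72 mm inside radius at the floor, 78 mm at the rim; the rim is 39 mm above this point and 65 mm above the bench; outside radius 82 mm). The pan sits on a fixed grey stand of 85 mm radius; a fixed grey coil block 60 mm tall stands beside the pan, 100 to 150 mm from its axis
- knob_mid (a point): middle of the pan's upright black knob, 19 mm in diameter and 44 mm tall (67 to 111 mm above the bench), fixed to the pan's rim 96 mm from the pan's vertical axis; its sleeve spins freely on its pin, so it can be held with a fixed wrist while it is led round
- pan (a joint): angle of the pan about its vertical axis, rad, growing counter-clockwise seen from above; 0 to about 0.35 at the start. It stays where it is left (friction 0.12 N m) and meets stops just below 0 and at 8.0; one full turn is 6.28
- slug0: solid hexagonal bright steel slug, 17 mm across flats (19.6 mm across corners), 16 mm tall, 31 g; origin at the centre of one hexagonal end, z along its axis to the other end, x square to a pair of its flats; may lie in cup_a at the start (None if absent)
- slug1: solid hexagonal bright steel slug, 17 mm across flats (19.6 mm across corners), 16 mm tall, 31 g; origin at the centre of one hexagonal end, z along its axis to the other end, x square to a pair of its flats; may lie in cup_a at the start (None if absent)
- slug2: solid hexagonal bright steel slug, 17 mm across flats (19.6 mm across corners), 16 mm tall, 31 g; origin at the centre of one hexagonal end, z along its axis to the other end, x square to a pair of its flats; may lie in cup_a at the start (None if absent)
- slug3: solid hexagonal bright steel slug, 17 mm across flats (19.6 mm across corners), 16 mm tall, 31 g; origin at the centre of one hexagonal end, z along its axis to the other end, x square to a pair of its flats; may lie in cup_a at the start (None if absent)
- slug4: solid hexagonal bright steel slug, 17 mm across flats (19.6 mm across corners), 16 mm tall, 31 g; origin at the centre of one hexagonal end, z along its axis to the other end, x square to a pair of its flats; may lie in cup_a at the start (None if absent)
- slug5: solid hexagonal bright steel slug, 17 mm across flats (19.6 mm across corners), 16 mm tall, 31 g; origin at the centre of one hexagonal end, z along its axis to the other end, x square to a pair of its flats; may stand on the bench at the start, a stray (None if absent)
- slug6: solid hexagonal bright steel slug, 17 mm across flats (19.6 mm across corners), 16 mm tall, 31 g; origin at the centre of one hexagonal end, z along its axis to the other end, x square to a pair of its flats; may stand on the bench at the start, a stray (None if absent)
- slug7: solid hexagonal bright steel slug, 17 mm across flats (19.6 mm across corners), 16 mm tall, 31 g; origin at the centre of one hexagonal end, z along its axis to the other end, x square to a pair of its flats; may stand on the bench at the start, a stray (None if absent)
- slug8: solid hexagonal bright steel slug, 17 mm across flats (19.6 mm across corners), 16 mm tall, 31 g; origin at the centre of one hexagonal end, z along its axis to the other end, x square to a pair of its flats; may stand on the bench at the start, a stray (None if absent)
- slug9: solid hexagonal bright steel slug, 17 mm across flats (19.6 mm across corners), 16 mm tall, 31 g; origin at the centre of one hexagonal end, z along its axis to the other end, x square to a pair of its flats; may stand on the bench at the start, a stray (None if absent)
- wrench: an open-ended wrench, lying on the bench, to be left alone; origin at its middle or end, on the bench
- hammer: a hammer, lying on the bench, to be left alone; origin at its middle or end, on the bench
- bar: a flat steel bar 120 x 30 x 20 mm, lying on the bench, to be left alone; origin at its middle or end, on the bench
- hexkey: an L-shaped hex key, 80 mm long, lying on the bench, to be left alone; origin at its middle or end, on the bench
- angle: a piece of steel angle 90 mm long, 50 mm high, lying on the bench, to be left alone; origin at its middle or end, on the bench
Mind the look-alikes: they are no part of the job. What is shaped like the cup_a but pink or red is not meant.

How it is judged:
By the outcome, as a careful person would: the job done as asked, in the order asked, and still so for the second after the job is handed in, with the robot touching nothing.
Of slug0, slug1, slug2, slug3, slug4 only 3 to 5 are there at a start; the rules pass over those that are not, and their reading is None.
Of slug5, slug6, slug7, slug8, slug9 only 3 to 5 are there at a start; the rules pass over those that are not, and their reading is None.
At some moment in a run one of cup_b, slug5, slug6, slug7, slug8, slug9 may be knocked a few centimetres aside while the robot is not near it.
It also fails if it takes over 200 s, if anything falls off the work surface, if the arm or the gripper's body presses on something with over 40 N, if the wrist force passes 120 N, or if a joint passes its speed limit or range.

## Working session

There is one attempt and no reset: what is moved stays moved. The work goes in short steps, Python scripts to look and compute and a shell command to move; the robot and the scene stay as the last step left them, time stands still between calls to the robot, and variables do not carry over. Pictures are saved under pics/ and viewed, about 12 in all and at most 16, crops included, and the job is handed in when it is done.

```bash
mkdir -p pics
cat > h.py <<'E'
import numpy as np, cv2
from rig import bot, vision
def cap(n, f):
    s=bot.read_state(); im=vision.capture(n); cv2.imwrite(f'pics/{f}.png', im[:,:,::-1]); return s,im
E
python3 - <<'E'
from h import *
s,a=cap('top','top0'); _,b=cap('scene','scene0')
print(s['time_s'],s['position'],s['tcp_rot'],bot.grip_depth,s['opening'])
for n in('top','scene','wrist'): print(n,vision.camera_info(n))
E
```

```text
0.0 [ 0.18032782 -0.59767298  0.22159279] [[ 9.57442556e-01  2.88623775e-01 -2.62881871e-04]
 [ 2.88623684e-01 -9.57440359e-01  2.08026757e-03]
 [ 3.48720965e-04 -2.06761063e-03 -9.99997802e-01]] -0.0187 0.9989483768951369
top {'intrinsics': array([[548.41316653,   0.        , 318.45359586],
       [  0.        , 548.41316653, 237.44422493],
       [  0.        ,   0.        ,   1.        ]]), 'camera_from_world': array([[ 0.015306  , -0.9998063 , -0.01237277, -0.09187585],
       [ 0.9859092 ,  0.0130294 ,  0.16677316, -0.50993765],
       [-0.16657965, -0.01475105,  0.98591766, -1.20915694],
       [ 0.        ,  0.        ,  0.        ,  1.        ]])}
scene {'intrinsics': array([[622.66788422,   0.        , 301.98010897],
       [  0.        , 622.66788422, 239.23886203],
       [  0.        ,   0.        ,   1.        ]]), 'camera_from_world': array([[-0.85444802,  0.51923411, -0.01773492,  0.47580498],
       [-0.43178303, -0.69072693,  0.58005148,  0.10369346],
       [ 0.28893253,  0.50328148,  0.81438673, -1.4768561 ],
       [ 0.        ,  0.        ,  0.        ,  1.        ]])}
wrist {'intrinsics': array([[371.64829954,   0.        , 317.30143258],
       [  0.        , 371.64829954, 239.24018246],
       [  0.        ,   0.        ,   1.        ]]), 'mount': array([[-5.72541766e-04,  9.60064663e-01,  2.79777619e-01,
         7.60040413e-02],
       [ 9.99999826e-01,  5.90185830e-04,  2.11779117e-05,
         2.10291729e-04],
       [-1.44788621e-04,  2.79777582e-01, -9.60064833e-01,
        -1.62709193e-01],
       [ 0.00000000e+00,  0.00000000e+00,  0.00000000e+00,
         1.00000000e+00]])}
```

View pics/top0.png

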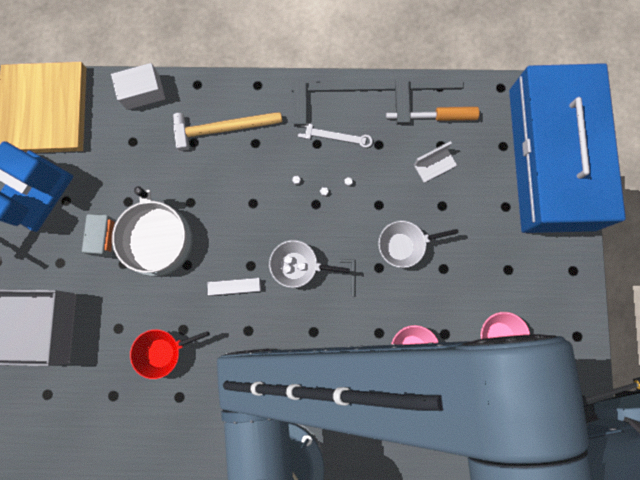

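View pics/scene0.png

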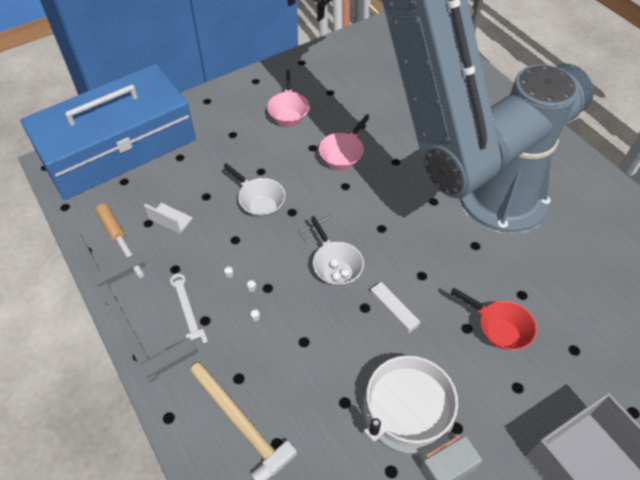

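Top view: cup_a (with slugs) is at (293,263) with its handle toward (350,270), and cup_b is at (402,243). The strays are at (296,180), (324,191) and (348,181), the pan at (153,238) and the knob at (142,190). The scene view agrees: three strays at (229,272), (251,285) and (255,315). Next I'll make enlarged crops.

Run:
```python
import cv2,numpy as np
t=cv2.imread('pics/top0.png'); s=cv2.imread('pics/scene0.png')
# top crop x 260..460,y165..300 x4 ; 
cv2.imwrite('pics/c1.png',cv2.resize(t[165:305,265:465],None,fx=4,fy=4,interpolation=cv2.INTER_CUBIC))
a=cv2.resize(s[160:330,215:375],None,fx=3.5,fy=3.5,interpolation=cv2.INTER_CUBIC) #560x595
cv2.imwrite('pics/c2.png',a)
```

```text
(no output)
```

View pics/c1.png

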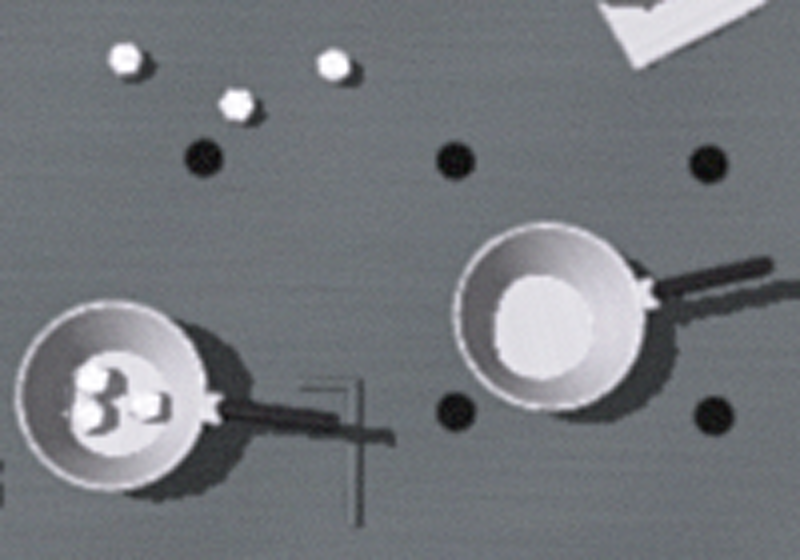

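View pics/c2.png

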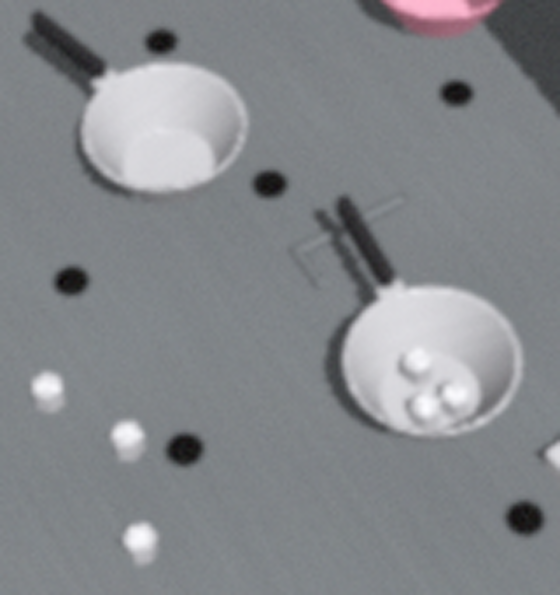

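Crops: both show three slugs in cup_a and three strays. I've read the pixels, so I'll triangulate.

```bash
cat >> h.py <<'E'
def ray(n,px,s=None):
    c=vision.camera_info(n);K=c['intrinsics'];u=(px[0]-K[0,2])/K[0,0];v=(px[1]-K[1,2])/K[1,1]
    if n=='wrist':
        th=np.hypot(u,v);k=np.sinc(th/np.pi)and np.sin(th)/max(th,1e-9)
        d=np.array([u*k,-v*k,-np.cos(th)]);M=c['mount'];R=np.array(s['tcp_rot'])
        return np.array(s['position'])+R@M[:3,3],R@M[:3,:3]@d
    T=c['camera_from_world'];R=T[:3,:3].T;d=R@np.array([u,-v,-1.]);return -R@T[:3,3],d/np.linalg.norm(d)
def tri(rs):
    A=sum(np.eye(3)-np.outer(d,d) for o,d in rs);b=sum((np.eye(3)-np.outer(d,d))@o for o,d in rs)
    p=np.linalg.solve(A,b);return p,max(np.linalg.norm(np.cross(p-o,d)) for o,d in rs)
def onz(r,z): o,d=r;return o+d*(z-o[2])/d[2]
def proj(n,p,s=None):
    c=vision.camera_info(n);K=c['intrinsics']
    if n=='wrist':
        M=c['mount'];q=np.array(s['tcp_rot']).T@(np.array(p)-s['position']);q=M[:3,:3].T@(q-M[:3,3])
        x,y,z=q[0],-q[1],-q[2];r=np.hypot(x,y);th=np.arctan2(r,z);return K[0,0]*th*x/r+K[0,2],K[1,1]*th*y/r+K[1,2]
    T=c['camera_from_world'];q=T[:3,:3]@p+T[:3,3];return K[0,0]*q[0]/-q[2]+K[0,2],K[1,1]*-q[1]/-q[2]+K[1,2]
def tool(p):  # world point -> mm in the current tool frame
    s=bot.read_state();return np.round(1e3*np.array(s['tcp_rot']).T@(np.array(p)-s['position']),1)
E
python3 - <<'E'
from h import *
P={'rimA':((293.25,264),(338.4,263.1)),'rimB':((402.25,244),(262.1,196.6)),'endA':((349.5,270.2),(313.6,218)),'endB':((457,231.2),(226.4,165.1)),
's1':((296.5,179.5),(255,314.3)),'s2':((324.2,191),(251.6,284)),'s3':((348.2,181.2),(228.7,270)),'knobtop':((140,189),(375,424)),'panrim':((153,238),(411,400))}
for k,(a,b) in P.items():
    p,e=tri([ray('top',a),ray('scene',b)]);print(k,p.round(4),round(e,4),'r',np.hypot(*p[:2]).round(3))
E
```

```text
rimA [ 0.4495 -0.0274  0.0355] 0.001 r 0.45
rimB [ 0.4986 -0.2753  0.0354] 0.0014 r 0.57
endA [ 0.4349 -0.1541  0.0442] 0.0026 r 0.461
endB [ 0.5275 -0.3979  0.0462] 0.0019 r 0.661
s1 [ 0.6557 -0.0284  0.0067] 0.0016 r 0.656
s2 [ 0.6273 -0.095   0.0102] 0.0017 r 0.634
s3 [ 0.6523 -0.1521  0.0106] 0.0011 r 0.67
knobtop [0.6029 0.3137 0.1005] 0.0029 r 0.68
panrim [0.5037 0.2971 0.0386] 0.0024 r 0.585
```

```bash
python3 -m jog '[[[430,-264,15],[0,0,0],0.5],[[430,-264,15],[0,0,0],0.5],[[430,-264,15],[0,0,0],0.5],[[430,-264,15],[0,0,0],0.5],[[430,-264,15],[0,0,0],0.5],[[430,-264,15],[0,0,0],0.5],[[430,-264,15],[0,0,0],0.5],[[430,-264,15],[0,0,0],0.5],[[430,-264,15],[0,0,0],0.5],[[430,-264,15],[0,0,0],0.5],[[430,-264,15],[0,0,0],0.5],[[430,-264,15],[0,0,0],0.5]]' && python3 -m jog '[[[125,-88,0],[0,0,0],0.5],[[125,-88,0],[0,0,0],0.5],[[125,-88,0],[0,0,0],0.5],[[125,-88,0],[0,0,0],0.5],[[125,-88,0],[0,0,0],0.5],[[125,-88,0],[0,0,0],0.5]]'
python3 - <<'E'
from h import *
s,a=cap('wrist','w1'); print(s['time_s'],s['position'],s['opening'])
for n,p in dict(s1=(.6557,-.0284,.016),s2=(.6273,-.095,.016),s3=(.6523,-.1521,.016),A=(.4495,-.0274,.045)).items(): print(n,proj('wrist',p,s))
E
```

```text
time_s: 1.1
position: [0.5135, -0.2231, 0.2074]
tcp_rot: [[0.957, 0.289, -0.001], [0.289, -0.957, 0.0], [-0.001, -0.001, -1.0]]
force: [1.0, -0.4, -0.1]
opening: 0.5
time_s: 1.6
position: [0.6073, -0.1031, 0.207]
tcp_rot: [[0.956, 0.292, -0.001], [0.292, -0.956, 0.0], [-0.001, -0.0, -1.0]]
force: [-0.8, -1.1, -0.5]
opening: 0.498
1.6 [ 0.60726661 -0.10306267  0.2070094 ] 0.4982343958620452
s1 (np.float64(256.7818463860704), np.float64(142.78771645739818))
s2 (np.float64(315.20023564543106), np.float64(190.43941349288588))
s3 (np.float64(379.34643344187447), np.float64(183.4751654126105))
A (np.float64(204.63201073178465), np.float64(339.6468297167194))
```

View pics/w1.png

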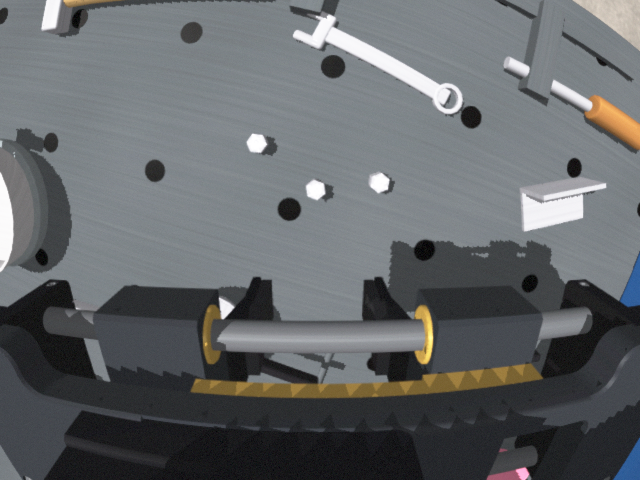

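Wrist view: the strays are at (257,143), (316,189) and (379,183), within about 1 px of the predictions, so the positions hold. I'll refine them and work out the shifts.

Run:
```python
from h import *
s=bot.read_state()
for n,w,t,c in (('s1',(257.2,143.5),(296.5,179.5),(255,314.3)),('s2',(316,189),(324.2,191),(251.6,284)),('s3',(379,183),(348.2,181.2),(228.7,270))):
    r=ray('wrist',w,s);p=onz(r,.016); q,e=tri([r,ray('top',t),ray('scene',c)]); print(n,p.round(4),q.round(4),round(e,4),tool([*p[:2],.004]))
```

```text
s1 [ 0.6545 -0.0303  0.016 ] [ 0.6551 -0.0286  0.0068] 0.002 [ 67.7 -56.8 203. ]
s2 [ 0.6281 -0.0966  0.016 ] [ 0.6272 -0.0958  0.0094] 0.002 [ 23.1  -1.  203. ]
s3 [ 0.6517 -0.1529  0.016 ] [ 0.6519 -0.1528  0.0106] 0.0014 [ 29.4  59.8 203. ]
```

```bash
python3 -m jog '[[[22.5,-1,160],[0,0,0],0.5],[[22.5,-1,160],[0,0,0],0.5],[[22.5,-1,160],[0,0,0],0.5],[[22.5,-1,160],[0,0,0],0.5],[[22.5,-1,185],[0,0,0],0.5],[[22.5,-1,203],[0,0,0],0.5],[[22.5,-1,203],[0,0,0],0.5],[[22.5,-1,203],[0,0,0],1],[[22.5,-1,203],[0,0,0],1],[[22.5,-1,203],[0,0,0],1],[[22.5,-1,203],[0,0,0],1],[[22.5,-1,203],[0,0,0],1]]' && python3 -m jog '[[[0,0,-40],[0,0,0],1],[[0,0,-80],[0,0,0],1],[[0,0,-80],[0,0,0],1]]'
python3 - <<'E'
from h import *
print(tool([.4495,-.0274,.036]))
E
```

```text
time_s: 2.65
position: [0.6283, -0.0976, 0.0053]
tcp_rot: [[0.958, 0.288, 0.001], [0.288, -0.958, -0.0], [0.001, 0.0, -1.0]]
force: [0.4, 0.4, -0.1]
opening: 0.206
time_s: 2.9
position: [0.6334, -0.0988, 0.0917]
tcp_rot: [[0.957, 0.289, 0.013], [0.289, -0.957, -0.004], [0.011, 0.008, -1.0]]
force: [0.7, -1.3, 1.2]
opening: 0.193
[-156.  -121.9   53. ]
```

```bash
python3 -m jog '[[[-150.5,-118.5,0],[0,0,0],1],[[-150.5,-118.5,0],[0,0,0],1],[[-150.5,-118.5,0],[0,0,0],1],[[-150.5,-118.5,0],[0,0,0],1],[[-150.5,-118.5,0],[0,0,0],1],[[-150.5,-118.5,20],[0,0,0],1],[[-150.5,-118.5,48],[0,0,0],1],[[-150.5,-118.5,48],[0,0,0],1],[[-150.5,-118.5,48],[0,0,0],0.65],[[-150.5,-118.5,48],[0,0,0],0.65],[[-150.5,-118.5,20],[0,0,0],0.65],[[-150.5,-118.5,-20],[0,0,0],0.65]]'
python3 - <<'E'
from h import *
print(tool([.6545,-.0303,.004]), bot.read_state()['opening'])
E
```

```text
time_s: 3.9
position: [0.4486, -0.027, 0.1043]
tcp_rot: [[0.958, 0.288, -0.005], [0.288, -0.958, 0.002], [-0.005, -0.003, -1.0]]
force: [0.2, 0.2, 0.4]
opening: 0.334
[196.6  62.8  99.2] 0.33407016588067995
```

```bash
python3 -m jog '[[[195.5,62,0],[0,0,0],0.5],[[195.5,62,0],[0,0,0],0.5],[[195.5,62,0],[0,0,0],0.5],[[195.5,62,0],[0,0,0],0.5],[[195.5,62,20],[0,0,0],0.5],[[195.5,62,50],[0,0,0],0.5],[[195.5,62,85],[0,0,0],0.5],[[195.5,62,100],[0,0,0],0.5],[[195.5,62,100],[0,0,0],0.5],[[195.5,62,100],[0,0,0],1],[[195.5,62,100],[0,0,0],1],[[195.5,62,100],[0,0,0],1]]' && python3 -m jog '[[[0,0,0],[0,0,0],1],[[0,0,0],[0,0,0],1],[[0,0,-40],[0,0,0],1],[[0,0,-80],[0,0,0],1],[[-60,-20,-80],[0,0,0],1],[[-195.5,-62,-80],[0,0,0],1],[[-195.5,-62,-80],[0,0,0],1],[[-195.5,-62,-80],[0,0,0],1],[[-195.5,-62,-80],[0,0,0],1],[[-195.5,-62,-80],[0,0,0],1],[[-195.5,-62,-40],[0,0,0],1],[[-195.5,-62,-32],[0,0,0],1]]' && python3 -m jog '[[[0,0,0],[0,0,0],1],[[0,0,0],[0,0,0],0.65],[[0,0,0],[0,0,0],0.65],[[0,0,-30],[0,0,0],0.65],[[0,0,-70],[0,0,0],0.65],[[0,0,-70],[0,0,0],0.65]]'
python3 - <<'E'
from h import *
s,a=cap('top','top1')
cv2.imwrite('pics/c3.png',cv2.resize(a[165:305,245:445,::-1],None,fx=4,fy=4,interpolation=cv2.INTER_CUBIC))
print(tool([.6517,-.1529,.004]), s['time_s'])
E
```

```text
time_s: 4.9
position: [0.6567, -0.0306, 0.0074]
tcp_rot: [[0.957, 0.289, 0.004], [0.289, -0.957, -0.001], [0.004, 0.002, -1.0]]
force: [-0.2, 0.1, 0.3]
opening: 0.355
time_s: 5.9
position: [0.4485, -0.0271, 0.0343]
tcp_rot: [[0.958, 0.288, -0.004], [0.288, -0.958, 0.001], [-0.003, -0.002, -1.0]]
force: [-0.5, 0.1, -0.5]
opening: 0.202
time_s: 6.4
position: [0.4543, -0.0283, 0.1129]
tcp_rot: [[0.957, 0.289, 0.013], [0.289, -0.957, -0.004], [0.011, 0.008, -1.0]]
force: [0.6, -0.2, -0.1]
opening: 0.346
[152.7 176.1 109.6] 6.4
```

View pics/c3.png

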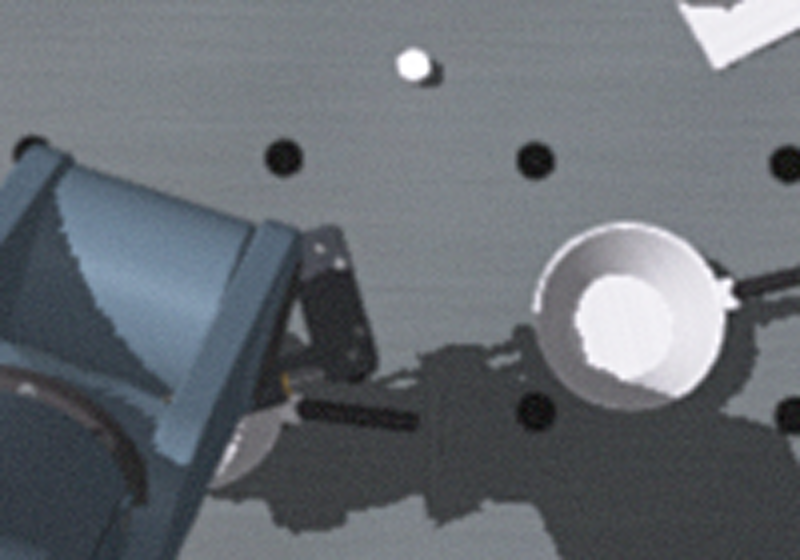

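Only s3 remains on the bench, unmoved at (348,181). The two others went into the cup, which I'll verify later.

```bash
python3 -m jog '[[[157,178.5,0],[0,0,0],0.5],[[157,178.5,0],[0,0,0],0.5],[[157,178.5,0],[0,0,0],0.5],[[157,178.5,0],[0,0,0],0.5],[[157,178.5,0],[0,0,0],0.5],[[157,178.5,20],[0,0,0],0.5],[[157,178.5,50],[0,0,0],0.5],[[157,178.5,85],[0,0,0],0.5],[[157,178.5,102],[0,0,0],0.5],[[157,178.5,102],[0,0,0],0.5],[[157,178.5,102],[0,0,0],1],[[157,178.5,102],[0,0,0],1]]' && python3 -m jog '[[[0,0,0],[0,0,0],1],[[0,0,0],[0,0,0],1],[[0,0,0],[0,0,0],1],[[0,0,-40],[0,0,0],1],[[0,0,-80],[0,0,0],1],[[-157,-178.5,-80],[0,0,0],1],[[-157,-178.5,-80],[0,0,0],1],[[-157,-178.5,-80],[0,0,0],1],[[-157,-178.5,-80],[0,0,0],1],[[-157,-178.5,-80],[0,0,0],1],[[-157,-178.5,-80],[0,0,0],1],[[-157,-178.5,-80],[0,0,0],1]]' && python3 -m jog '[[[0,0,30],[0,0,0],1],[[0,0,48],[0,0,0],1],[[0,0,48],[0,0,0],1],[[0,0,48],[0,0,0],0.65],[[0,0,48],[0,0,0],0.65],[[0,0,18],[0,0,0],0.65],[[0,0,-22],[0,0,0],0.65],[[0,0,-82],[0,0,0],0.65],[[0,0,-82],[0,0,0],0.65]]'
```

```text
time_s: 7.45
position: [0.6518, -0.1527, 0.0048]
tcp_rot: [[0.957, 0.289, -0.0], [0.289, -0.957, 0.0], [-0.0, -0.0, -1.0]]
force: [0.6, 0.7, 0.5]
opening: 0.422
time_s: 8.45
position: [0.4406, -0.0229, 0.0847]
tcp_rot: [[0.957, 0.291, -0.012], [0.291, -0.957, 0.004], [-0.01, -0.007, -1.0]]
force: [-1.0, -0.2, -0.6]
opening: 0.185
time_s: 9.2
position: [0.4525, -0.028, 0.172]
tcp_rot: [[0.957, 0.289, 0.009], [0.289, -0.957, -0.003], [0.008, 0.005, -1.0]]
force: [0.7, -0.4, -0.3]
opening: 0.347
```

```bash
cat >> h.py <<'E'
def log(t=''):
    s=bot.read_state();open('log.txt','a').write(repr((s['joint_positions'].tolist() if hasattr(s['joint_positions'],'tolist') else list(s['joint_positions']),np.array(s['position']).tolist(),np.array(s['tcp_rot']).tolist()))+'\n');return s
E
python3 -c "from h import *;log()"
python3 -m jog '[[[-47,108.5,-34],[0,0,-67],0.65],[[-47,108.5,-34],[0,0,-67],0.65],[[-47,108.5,-34],[0,0,-67],0.65],[[-47,108.5,-34],[0,0,-67],0.65],[[-47,108.5,-34],[0,0,-67],0.65]]' && python3 -c "from h import *;log()" && python3 -m jog '[[[0,0,0],[0,0,-31.2],0.65],[[0,0,0],[0,0,-31.2],0.65],[[0,0,0],[0,0,-31.2],0.65],[[0,0,0],[0,0,-31.2],0.65],[[0,0,0],[0,0,-31.2],0.65],[[0,0,0],[0,0,-31.2],0.65],[[0,0,0],[0,0,-31.2],0.65]]'
python3 - <<'E'
from h import *
log(); s,a=cap('wrist','w2'); print(s['time_s'],s['position'],s['tcp_rot'],s['joint_positions'])
E
cat log.txt
```

```text
time_s: 9.62
position: [0.4378, -0.149, 0.2037]
tcp_rot: [[0.645, 0.764, 0.006], [0.764, -0.645, -0.005], [0.0, 0.008, -1.0]]
force: [-0.5, -0.0, 0.4]
opening: 0.346
time_s: 10.2
position: [0.4365, -0.1449, 0.2018]
tcp_rot: [[0.16, 0.987, 0.002], [0.987, -0.16, -0.001], [-0.001, 0.002, -1.0]]
force: [0.7, 0.4, 0.4]
opening: 0.351
10.2 [ 0.43647937 -0.14488202  0.20176377] [[ 1.59840646e-01  9.87141331e-01  1.72082185e-03]
 [ 9.87142548e-01 -1.59839040e-01 -1.03453321e-03]
 [-7.46175976e-04  1.86405693e-03 -9.99997984e-01]] [-3.23312670e+01  1.93515687e+01  1.06467697e+02  3.26704986e-03
  5.40657232e+01 -2.31355720e+01]
([-17.715920401220657, 21.607934069487566, 109.48216857698785, 0.005690238216676673, 48.38895950542754, 55.49952762565533], [0.4524737098873987, -0.02799149593373837, 0.1719917905893305], [[0.9573836200721242, 0.28868876466909904, 0.008683384790742509], [0.2887210136462449, -0.957409477830774, -0.0026959300602134744], [0.007535270179591211, 0.005088114939172032, -0.9999586645405331]])
([-32.648438713031865, 19.247144452166218, 106.22558919632652, -0.06431243377954352, 54.06850313083256, 7.570422645207592], [0.4378394556526465, -0.1490320607729832, 0.20365025526451708], [[0.6452083058390533, 0.7639811246613735, 0.006251658775189648], [0.7640066884366046, -0.6451882848603333, -0.0050849880151827235], [0.00014866213996775904, 0.008057185620556247, -0.9999675293025488]])
([-32.331267039143896, 19.351568650771043, 106.46769681425299, 0.003267049860676338, 54.065723228956706, -23.135572046354344], [0.4364793680961955, -0.14488201700983805, 0.20176376824079859], [[0.1598406463896969, 0.9871413305772749, 0.0017208218534335246], [0.9871425484615366, -0.15983904015571732, -0.0010345332096507419], [-0.0007461759757692657, 0.001864056926788883, -0.9999979842545619]])
```

View pics/w2.png

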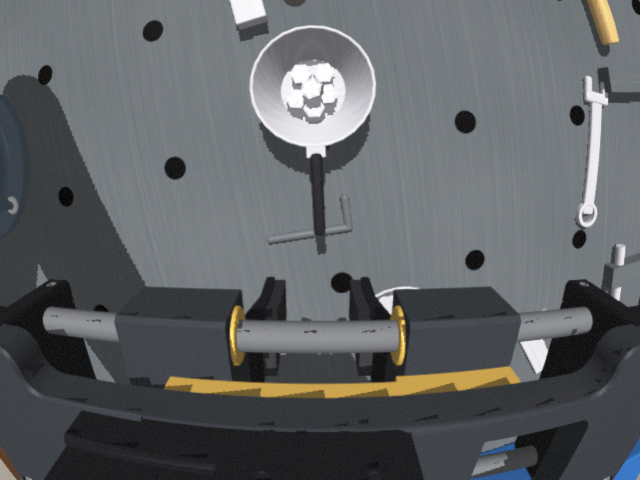

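Wrist view: all six slugs are in cup_a, around (313,89). The rim centre is at (313,87), and the handle runs down to its end at (320,235) above the hex key. I'll grip the handle with the gripper leaning 45° away from the cup, which leaves room for the pour. I'll tilt here first and log the joints to fit the kinematics.

```bash
python3 -m jog '[[[-60,0,0],[0,22.5,0],0.5],[[-60,0,0],[0,22.5,0],0.5],[[-60,0,0],[0,22.5,0],0.5],[[-60,0,0],[0,22.5,0],0.5],[[-60,0,0],[0,22.5,0],0.5]]' && python3 -c "from h import *;log()" && python3 -m jog '[[[0,0,0],[0,22.5,0],0.5],[[0,0,0],[0,22.5,0],0.5],[[0,0,0],[0,22.5,0],0.5],[[0,0,0],[0,22.5,0],0.5],[[0,0,0],[0,22.5,0],0.5]]'
cat > fk.py <<'E'
import numpy as np
from scipy.spatial.transform import Rotation as Ro
from scipy.optimize import least_squares
R=lambda ax,d: Ro.from_euler(ax,d,degrees=True).as_matrix()
def fk(q,p):
    d1,a1,lat,a2,e,d4,d6=p[:7]
    A=R('z',q[0]);B=A@R('y',q[1]);C=B@R('y',q[2]);D=C@R('z',q[3]*SG4);E=D@R('y',q[4]);F=E@R('z',(q[5]+90)*SG6)@np.diag([1,1,1.])
    pos=A@[a1,lat,d1]+B@[0,0,a2]+C@[e,0,d4]+E@[0,0,d6]
    return pos,F
SG4=1;SG6=1
E
python3 - <<'E'
from h import *
import fk
log()
L=[eval(l) for l in open('log.txt')]+[([-83.451,30.224,82.088,0,67.689,-10.227],[0.18032782,-0.59767298,0.22159279],None)]
for fk.SG4 in(1,-1):
  f=lambda p:np.concatenate([fk.fk(q,p)[0]-np.array(x) for q,x,_ in L])
  r=fk.least_squares(f,[.2,0,.11,.4,0,.4,.3]);print(fk.SG4,r.x.round(4),abs(r.fun).max())
for fk.SG4 in(1,-1):
 for fk.SG6 in(1,-1):
  print(fk.SG4,fk.SG6,(fk.fk(L[4][0],r.x)[1].T@np.array(L[4][2])).round(3).tolist())
print(L[4])
s=bot.read_state
E
```

```text
time_s: 10.67
position: [0.4267, -0.207, 0.2001]
tcp_rot: [[0.151, 0.987, 0.062], [0.911, -0.163, 0.378], [0.383, -0.0, -0.924]]
force: [-0.3, 0.4, -0.2]
opening: 0.491
time_s: 11.08
position: [0.4264, -0.2041, 0.1996]
tcp_rot: [[0.115, 0.987, 0.111], [0.698, -0.16, 0.698], [0.707, -0.003, -0.707]]
force: [0.1, 0.6, 0.5]
opening: 0.499
1 [0.272  0.003  0.111  0.5876 0.1138 0.3879 0.3054] 0.0001411120956941181
-1 [ 1.2269  0.6924  0.1228 -0.4377  0.7247  0.4229 -0.211 ] 0.06105492851440064
1 1 [[1.0, 0.0, -0.0], [-0.0, 1.0, 0.0], [0.0, -0.0, 1.0]]
1 -1 [[0.489, -0.872, -0.0], [0.872, 0.489, -0.0], [0.0, -0.0, 1.0]]
-1 1 [[0.888, -0.23, 0.397], [-0.146, 0.677, 0.721], [-0.435, -0.699, 0.568]]
-1 -1 [[0.562, -0.704, -0.435], [0.704, 0.13, 0.699], [-0.435, -0.699, 0.568]]
([-57.921724408651016, 34.97425502387955, 95.31213669829648, 27.727620338250404, 87.07143039231293, -59.63074168831265], [0.4264127209378327, -0.2040627872221722, 0.19962041091435306], [[0.11487344357518556, 0.9871763388673991, 0.11084659643641075], [0.6979967290481474, -0.1596086379572411, 0.698087135626722], [0.7068271770378285, -0.0028211114462444254, -0.7073806493896637]])
```

```bash
cat >> fk.py <<'E'
P=np.array([0.272,0.003,0.111,0.5876,0.1138,0.3879,0.3054])
LO=np.array([-176.69,-43.24,12.49,-82,0,-163.58]);HI=np.array([176.69,126.21,139.97,262,151.66,163.58])
def refit():
    global P
    L=[eval(l) for l in open('log.txt')]
    P=least_squares(lambda p:np.concatenate([fk(q,p)[0]-np.array(x) for q,x,_ in L]),P).x
def ik(pos,rot,q0):
    def f(q):
        x,r=fk(q,P);return np.concatenate([(x-pos)*10,(r-rot).ravel()])
    s=least_squares(f,np.clip(q0,LO+1,HI-1),bounds=(LO,HI));return s.x,np.abs(s.fun).max()
def ikm(pos,rot,q0,n=6,rng=np.random.default_rng(0)):
    best=ik(pos,rot,q0)
    for _ in range(n):
        if best[1]<1e-3: break
        az=np.degrees(np.arctan2(pos[1],pos[0]))
        c=ik(pos,rot,[az+rng.uniform(-60,60),rng.uniform(0,80),rng.uniform(40,130),rng.uniform(-80,200),rng.uniform(20,120),rng.uniform(-150,150)])
        if c[1]<best[1]: best=c
    return best
def cup(phi,T):  # cup rot: handle yaw phi, tilted T forward (away from handle)
    return R('z',phi)@R('y',-T)
def tool_in_cup(lean,flip=1):
    # tool x toward cup (-x) & up, tool z leaning to cup
    c,s=np.cos(np.radians(lean)),np.sin(np.radians(lean))
    X=np.array([-c,0,s])*flip;Z=np.array([-s,0,-c]);return np.c_[X,np.cross(Z,X),Z]
def tcp_pose(cp,cr,lean,flip=1,g=(.086,0,.049)):
    t=tool_in_cup(lean,flip);return cp+cr@(np.array(g)+t[:,2]*.0187),cr@t
E
python3 - <<'E'
from h import *
import fk
fk.refit()
L=[eval(l) for l in open('log.txt')];s2=dict(position=L[2][1],tcp_rot=L[2][2])
c=onz(ray('wrist',(313,87),s2),.045);e=onz(ray('wrist',(320,235),s2),.049);d=e-c
print('cupA',c,'end',e,np.hypot(*d[:2]),np.degrees(np.arctan2(d[1],d[0])))
for n,px in(('top',(153,238)),('scene',(411,400)),):
    print(n,'pan',onz(ray(n,px),.065))
print(onz(ray('top',(140,189)),.111),onz(ray('scene',(375,424)),.111))
q=np.array(bot.read_state()['joint_positions'])
pan=np.array([.505,.295,0])
for lean in(45,):
 for flip in(1,-1):
  for phi in range(-180,180,30):
   qq=q;es=[]; js=[]
   for T in(0,30,60,90,120):
    cr=fk.cup(phi,T);u=-fk.cup(phi,0)[:,0]
    lip=pan+[0,0,.1]-.02*u; cp=lip-cr@np.array([-.054,0,.045])
    qq,er=fk.ikm(*fk.tcp_pose(cp,cr,lean,flip),qq,6 if T==0 else 0);es.append(er);js.append(qq)
   print(flip,phi,max(es).round(4),'T0',js[0].round(),'T120',js[-1].round())
E
```

```text
cupA [ 0.45152793 -0.02866702  0.045     ] end [ 0.43678949 -0.1565431   0.049     ] 0.12872262578616553 -96.57465288342044
top pan [0.50117087 0.2869733  0.065     ]
scene pan [0.51081958 0.30506686 0.065     ]
[0.60230801 0.30800471 0.111     ] [0.60344146 0.3180539  0.111     ]
1 -180 1.5514 T0 [ 44.  43. 134. 227.  43. -93.] T120 [  19.   25.  116.  261.    0. -140.]
1 -150 0.1548 T0 [  8.  36. 140. 156.  30. -88.] T120 [ 23.  69.  33. -14. 152.  76.]
1 -120 0.0 T0 [-23.  43. 134.  94.  45. -87.] T120 [ 34.  66.  41. -41. 139.  49.]
1 -90 0.0 T0 [-20.  43. 107.  50.  60. -58.] T120 [ 43.  59.  59. -53. 118.  43.]
1 -60 0.0 T0 [-11.  51.  80.  33.  84. -55.] T120 [ 50.  51.  82. -65.  94.  47.]
1 -30 0.0706 T0 [  0.  60.  54.  22. 106. -61.] T120 [ 52.  44. 103. -82.  74.  54.]
1 0 0.3392 T0 [ 12.  68.  32.  10. 123. -76.] T120 [ 45.  30. 112. -82.  48.  32.]
1 30 0.4968 T0 [ 23.  72.  22.  -6. 130. -99.] T120 [  19.   17.  122.   67.    0. -163.]
1 60 0.5732 T0 [  35.   68.   32.  -20.  120. -119.] T120 [   7.   17.  115.   47.   29. -164.]
1 90 0.5905 T0 [  45.   60.   54.  -31.
[... 568 characters left out ...]
38.  78.  27. -80. 149. 164.]
-1 -60 0.7439 T0 [-11.  51.  80.  33.  84. 125.] T120 [ 44.  44.  74. -47.  92. 164.]
-1 -30 0.6182 T0 [  0.  60.  54.  22. 106. 119.] T120 [ 38.  25. 101. -46.  47. 164.]
-1 0 0.5183 T0 [ 12.  68.  32.  10. 123. 104.] T120 [ 26.  18. 118. -60.  12. 164.]
-1 30 0.1388 T0 [ 23.  72.  22.  -6. 130.  81.] T120 [  8.  39. 140. 158.  65. -90.]
-1 60 0.0 T0 [ 35.  68.  32. -20. 120.  61.] T120 [-18.  45. 132. 102.  74. -87.]
-1 90 0.0 T0 [ 45.  60.  54. -31. 100.  49.] T120 [-17.  45. 108.  68.  84. -63.]
-1 120 0.0 T0 [ 53.  51.  79. -42.  76.  43.] T120 [ -9.  51.  83.  51. 105. -54.]
-1 150 0.0 T0 [ 56.  43. 107. -66.  50.  49.] T120 [  1.  59.  59.  39. 127. -55.]
```

```bash
cat >> fk.py <<'E'
def delta(pos,rot,s):
    Rt=np.array(s['tcp_rot']);return (1e3*Rt.T@(pos-np.array(s['position']))).round(1),Ro.from_matrix(Rt.T@rot).as_rotvec(degrees=True).round(1)
E
python3 - <<'E'
from h import *
import fk
s=bot.read_state()
p,r=fk.tcp_pose(np.array([.4508,-.0282,0]),fk.cup(-96.6,0),45)
print('pre',fk.delta(p-.08*r[:,2],r,s));print('grasp',fk.delta(p,r,s),p)
E
```

```text
pre (array([-41.7,   2.1, 110. ]), array([ 1.7,  0. , -1.9]))
grasp (array([-41.7,  -0.3, 190. ]), array([ 1.7,  0. , -1.9])) [ 0.44243521 -0.10049479  0.0357771 ]
```

```bash
python3 -m jog '[[[-42,1,110],[1.7,0,-1.9],0.5],[[-42,1,110],[1.7,0,-1.9],0.5],[[-42,1,110],[1.7,0,-1.9],0.5],[[-42,1,110],[1.7,0,-1.9],0.5],[[-42,0,150],[1.7,0,-1.9],0.5],[[-42,0,175],[1.7,0,-1.9],0.5],[[-42,0,190],[1.7,0,-1.9],0.5],[[-42,0,190],[1.7,0,-1.9],0.5],[[-42,0,190],[1.7,0,-1.9],1],[[-42,0,190],[1.7,0,-1.9],1],[[-42,0,190],[1.7,0,-1.9],1],[[-42,0,190],[1.7,0,-1.9],1]]' && python3 -m jog '[[[0,0,0],[0,0,0],1],[[0,0,0],[0,0,0],1],[[0,0,0],[0,0,0],1],[[7,0,-7],[0,0,0],1],[[14,0,-14],[0,0,0],1],[[21,0,-21],[0,0,0],1],[[28,0,-28],[0,0,0],1],[[28,0,-28],[0,0,0],1],[[28,0,-28],[0,0,0],1],[[28,0,-28],[0,0,0],1]]'
python3 - <<'E'
from h import *
s,a=cap('scene','scene2'); _,w=cap('wrist','w3'); print(s['moment'])
x=cv2.resize(a[120:330,220:430],(600,600),interpolation=cv2.INTER_CUBIC)
cv2.imwrite('pics/c4.png',x[:,:,::-1])
E
```

```text
time_s: 12.08
position: [0.4441, -0.1021, 0.0376]
tcp_rot: [[0.078, 0.993, 0.085], [0.705, -0.115, 0.7], [0.705, 0.005, -0.709]]
force: [0.0, 0.1, -0.4]
opening: 0.283
time_s: 12.92
position: [0.4433, -0.1008, 0.0763]
tcp_rot: [[0.079, 0.993, 0.083], [0.703, -0.114, 0.702], [0.706, 0.003, -0.708]]
force: [-0.4, -0.3, -2.6]
opening: 0.114
[-1.1036552   0.04419594  0.02577745]
```

View pics/c4.png

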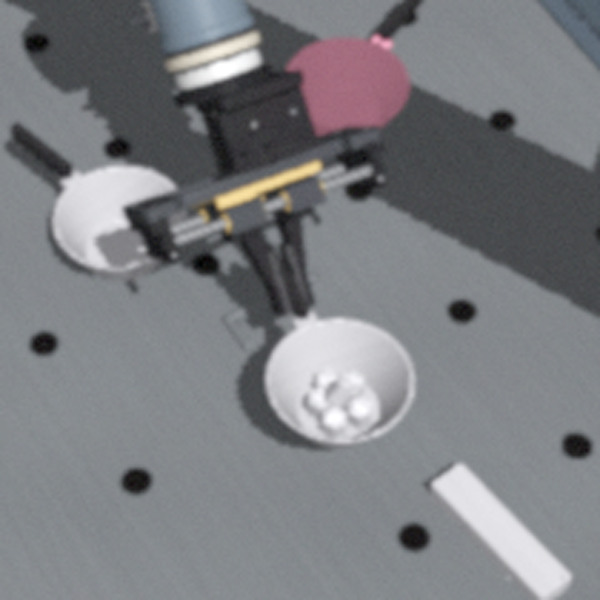

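```bash
python3 -m jog '[[[15,0,-12],[0,0,0],1],[[35,0,-30],[0,0,0],1],[[52,2,-45],[0,0,0],1],[[65,6,-40],[0,0,0],1],[[80,12,-28],[0,0,0],1],[[95,18,-14],[0,0,0],1],[[112,24,0],[0,0,0],1],[[126,29,13],[0,0,0],1],[[137,32,24],[0,0,0],1],[[137,32,24],[0,0,0],1],[[137,32,24],[0,0,0],1]]'
python3 - <<'E'
from h import *
s,a=cap('wrist','w4');print(s['time_s'],s['opening'],s['joint_positions'])
log()
_,t=cap('top','top2')
E
```

```text
time_s: 13.93
position: [0.487, 0.0105, 0.1553]
tcp_rot: [[0.079, 0.994, 0.079], [0.703, -0.112, 0.703], [0.707, 0.0, -0.707]]
force: [-0.2, -0.0, -3.4]
opening: 0.112
13.9333 0.11232842911766616 [-36.48420505  35.82650936 106.46703692  40.66340621  69.96272588
 -55.72857353]
```

View pics/w4.png

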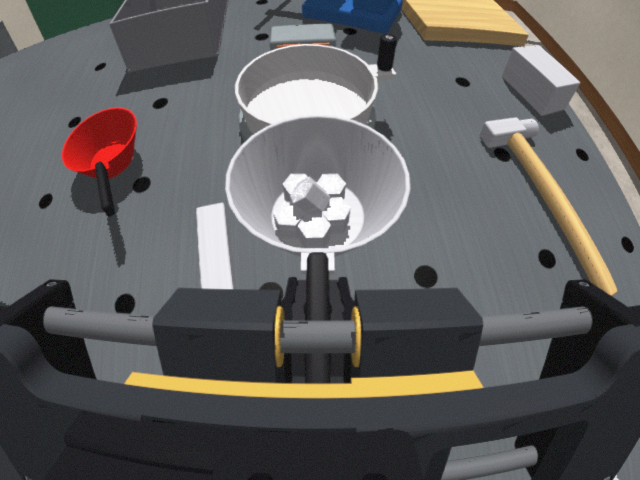

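Wrist view: six slugs in the held cup, which is level. The pan rim spans (236,88) to (378,88) with its far edge at row 45, and the knob top is at (388,37). I'll fit the pan centre.

Run:
```python
from h import *
from scipy.optimize import least_squares
s=bot.read_state();th=np.linspace(0,6.283,180)
def ext(n,c,r=.080,z=.065):
    P=np.array([proj(n,np.array([c[0]+r*np.cos(t),c[1]+r*np.sin(t),z]),s) for t in th]);return P
def f(c): 
    P=ext('wrist',c);return [P[:,0].min()-236,P[:,0].max()-378,P[:,1].min()-45]
r=least_squares(f,[.505,.295],diff_step=1e-3);print(r.x,r.fun)
P=ext('top',r.x);print('top pred',P.min(0),P.max(0)); P=ext('scene',r.x);print('scene pred',P.min(0),P.max(0))
k,e=tri([ray('top',(139.5,189)),ray('scene',(375,423)),ray('wrist',(388,37),s)]);print('knobtop',k,e,np.hypot(*(k[:2]-r.x)))
print(onz(ray('wrist',(388,37),s),.111))
```

```text
[0.50826468 0.29409379] [ 0.52159852 -0.51222913  0.30498948]
top pred [114.60118311 200.20198565] [185.52915557 270.25812831]
scene pred [364.20795444 353.68363057] [453.15864234 438.44559086]
knobtop [0.60244328 0.31351693 0.10828467] 0.0033495002312946367 0.09616063205925732
[0.60164526 0.31179844 0.111     ]
```

Run:
```python
from h import *
import fk
fk.refit()
s=bot.read_state();pan=np.array([.508,.294,0])
Rt=np.array(s['tcp_rot']);phi=np.degrees(np.arctan2(Rt[1,0],Rt[0,0]))-180;print('phi',phi)
def pose(T):
    cr=fk.cup(phi,T);u=-fk.cup(phi,0)[:,0];lz=np.interp(T,[0,30,60,90,120],[.145,.13,.105,.088,.082])
    lip=pan-.02*u;lip[2]=lz;return fk.tcp_pose(lip-cr@np.array([-.054,0,.045]),cr,45)
p,r=pose(0);print('A',fk.delta(p,r,s))
q=np.array(s['joint_positions'])
def show(T0,Ts):
    global q
    p0,r0=pose(T0);st=dict(position=p0,tcp_rot=r0)
    for T in Ts:
        p,r=pose(T);qn,e=fk.ik(p,r,q);print(T,*fk.delta(p,r,st),'dq',abs(qn-q).max().round(1),e.round(4));q=qn
show(0,[0]);show(0,range(5,61,5));show(60,range(65,121,5));print(q)
```

```text
phi -96.45929374334453
A (array([ 84.3, -12.1, 112.1]), array([0.1, 0. , 0. ]))
0 [0. 0. 0.] [0. 0. 0.] dq 14.9 0.0
5 [ 5.8  0.  -6.3] [ 0. -5.  0.] dq 6.4 0.0
10 [ 12.4  -0.  -11.9] [ -0. -10.  -0.] dq 7.0 0.0
15 [ 19.5  -0.  -16.8] [ -0. -15.   0.] dq 7.6 0.0
20 [ 27.2  -0.  -20.8] [  0. -20.  -0.] dq 8.0 0.0
25 [ 35.3  -0.  -24. ] [ -0. -25.   0.] dq 8.3 0.0
30 [ 43.8   0.  -26.3] [  0. -30.   0.] dq 8.4 0.0
35 [ 51.5  -0.  -26.6] [ -0. -35.   0.] dq 8.1 0.0
40 [ 59.4  -0.  -25.9] [ -0. -40.   0.] dq 7.6 0.0
45 [ 67.5  -0.  -24.2] [ -0. -45.   0.] dq 7.0 0.0
50 [ 75.6  -0.  -21.6] [ -0. -50.   0.] dq 6.3 0.0
55 [ 83.8   0.  -18. ] [ -0. -55.   0.] dq 5.5 0.0
60 [ 91.8  -0.  -13.4] [ -0. -60.  -0.] dq 4.8 0.0
65 [ 8.3 -0.  -5.3] [ 0. -5.  0.] dq 4.3 0.0
70 [ 17.4  -0.  -10. ] [ -0. -10.   0.] dq 4.5 0.0
75 [ 27.   -0.  -13.8] [  0. -15.   0.] dq 4.6 0.0
80 [ 37.2  -0.  -16.9] [ -0. -20.   0.] dq 4.6 0.0
85 [ 47.8  -0.  -19.2] [  0. -25.   0.] dq 4.6 0.0
90 [ 58.8   0.  -20.5] [ -0. -30.   0.] dq 4.6 0.0
95 [ 69.7   0.  -22.7] [  0. -35.   0.] dq 4.7 0.0
100 [ 80.8   0.  -24. ] [ -0. -40.   0.] dq 4.5 0.0
105 [ 92.1   0.  -24.3] [  0. -45.   0.] dq 4.4 0.0
110 [103.5   0.  -23.7] [ -0. -50.   0.] dq 4.3 0.0
115 [114.8  -0.  -22.1] [ -0. -55.   0.] dq 4.1 0.0
120 [126.   -0.  -19.5] [  0. -60.   0.] dq 3.9 0.0
[ 41.07210892  61.93556167  54.2748966  -50.01762223 121.66407688
  44.62609496]
```

```bash
python3 -m jog '[[[10,-1,13],[0,0,0],1],[[22,-3,30],[0,0,0],1],[[35,-5,47],[0,0,0],1],[[49,-7,65],[0,0,0],1],[[63,-9,83],[0,0,0],1],[[76,-11,101],[0,0,0],1],[[84,-12,112],[0,0,0],1],[[84,-12,112],[0,0,0],1],[[84,-12,112],[0,0,0],1]]' && python3 -m jog '[[[5.8,0,-6.3],[0,-5,0],1],[[12.4,0,-11.9],[0,-10,0],1],[[19.5,0,-16.8],[0,-15,0],1],[[27.2,0,-20.8],[0,-20,0],1],[[35.3,0,-24],[0,-25,0],1],[[43.8,0,-26.3],[0,-30,0],1],[[51.5,0,-26.6],[0,-35,0],1],[[59.4,0,-26],[0,-40,0],1],[[67.5,0,-24],[0,-45,0],1],[[75.6,0,-21.6],[0,-50,0],1],[[83.8,0,-18],[0,-55,0],1],[[91.8,0,-13.4],[0,-60,0],1]]' && python3 -m jog '[[[8.3,0,-5.3],[0,-5,0],1],[[17.4,0,-10],[0,-10,0],1],[[27,0,-13.8],[0,-15,0],1],[[37.2,0,-16.9],[0,-20,0],1],[[47.8,0,-19.2],[0,-25,0],1],[[58.8,0,-20.5],[0,-30,0],1],[[69.7,0,-22.7],[0,-35,0],1],[[80.8,0,-24],[0,-40,0],1],[[92,0,-24.3],[0,-45,0],1],[[103.5,0,-23.7],[0,-50,0],1],[[114.8,0,-22],[0,-55,0],1],[[126,0,-19.5],[0,-60,0],1]]'
python3 - <<'E'
from h import *
s,a=cap('scene','scene3');print(s['opening'],s['moment'])
cv2.imwrite('pics/c5.png',cv2.resize(a[230:480,320:520,::-1],None,fx=2.4,fy=2.4,interpolation=cv2.INTER_CUBIC))
E
```

```text
time_s: 14.78
position: [0.4917, 0.1476, 0.1359]
tcp_rot: [[0.079, 0.993, 0.082], [0.703, -0.114, 0.702], [0.707, 0.002, -0.708]]
force: [0.8, -0.2, -3.2]
opening: 0.115
time_s: 15.78
position: [0.4982, 0.202, 0.2117]
tcp_rot: [[0.115, 0.993, -0.029], [0.958, -0.119, -0.261], [-0.263, 0.002, -0.965]]
force: [-0.3, -0.2, -3.0]
opening: 0.111
time_s: 16.78
position: [0.5132, 0.3287, 0.1968]
tcp_rot: [[0.033, 0.993, -0.114], [0.255, -0.119, -0.96], [-0.967, 0.002, -0.257]]
force: [0.5, -1.0, -1.3]
opening: 0.114
0.11367497625603928 [ 0.92306542 -0.24563113  0.07722404]
```

View pics/c5.png

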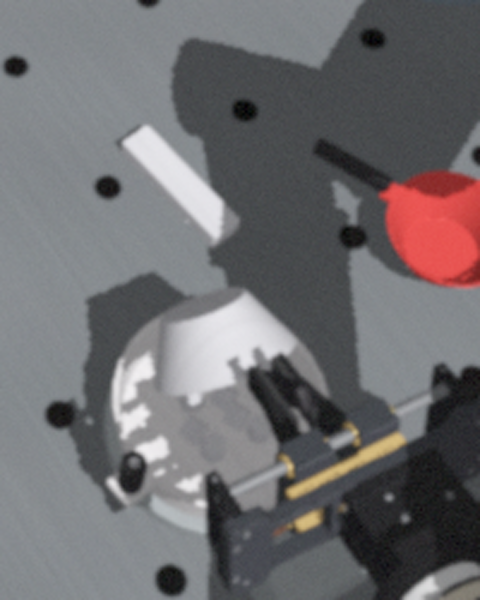

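Slugs lie in the pan and the wrist force fell to about the empty cup's weight. I'll shake a little, and work out the way back. The cup goes down on its old spot first, so the pan is turned before the nesting.

```bash
python3 -m jog '[[[0,0,0],[0,-4,0],1],[[0,0,-6],[0,2,0],1],[[0,0,3],[0,-5,0],1],[[0,0,-6],[0,2,0],1],[[0,0,3],[0,-5,0],1],[[0,0,0],[0,0,0],1],[[0,0,0],[0,0,0],1]]' && python3 -m jog '[[[-40,0,0],[0,0,0],1],[[-80,0,0],[0,0,0],1],[[-80,0,0],[0,0,0],1]]'
python3 - <<'E'
from h import *
import fk
s=log();print(s['force'])
cv2.imwrite('pics/x.png',vision.capture('wrist')[:,:,::-1])
phi=-96.46
def pose(c,T): return fk.tcp_pose(np.array(c),fk.cup(phi,T),45)
W=[pose((.49,.25,.28),60),pose((.47,.15,.20),0),pose((.4508,-.0282,.06),0),pose((.4508,-.0282,.001),0)]
st=s;q=np.array(s['joint_positions'])
for p,r in W:
    print(*fk.delta(p,r,st),p.round(3));q,e=fk.ik(p,r,q);print(q.round(),e.round(4));st=dict(position=p,tcp_rot=r)
E
```

```text
time_s: 17.42
position: [0.5127, 0.3271, 0.1928]
tcp_rot: [[0.027, 0.993, -0.116], [0.255, -0.119, -0.96], [-0.967, -0.003, -0.256]]
force: [0.9, 0.6, 0.9]
opening: 0.11
time_s: 17.67
position: [0.5119, 0.3073, 0.2851]
tcp_rot: [[0.048, 0.993, -0.111], [0.262, -0.12, -0.958], [-0.964, 0.017, -0.266]]
force: [1.0, 0.8, 0.8]
opening: 0.108
[0.98164545 0.84722844 0.79274042]
[-90.6 -13.5  42.4] [ 0.4 59.6 -1. ] [0.489 0.245 0.361]
[ 22.  21.  77. -13.  90.  30.] 0.0
[-130.8   -8.6  164.6] [-0. 60. -0.] [0.462 0.078 0.236]
[-31.  25. 110.  42.  73. -48.] 0.0
[-225.7    1.   -27.7] [0. 0. 0.] [ 0.443 -0.101  0.096]
[-49.  43. 105.  34.  70. -66.] 0.0
[-41.7   0.   41.7] [0. 0. 0.] [ 0.443 -0.101  0.037]
[-49.  50. 105.  35.  64. -70.] 0.0
```

```bash
python3 -m jog '[[[-90,-13,42],[0,60,0],1],[[-90,-13,42],[0,60,0],1],[[-90,-13,42],[0,60,0],1],[[-90,-13,42],[0,60,0],1],[[-90,-13,42],[0,60,0],1],[[-90,-13,42],[0,60,0],1],[[-90,-13,42],[0,60,0],1],[[-90,-13,42],[0,60,0],1],[[-90,-13,42],[0,60,0],1],[[-90,-13,42],[0,60,0],1]]' && python3 -m jog '[[[-131,-9,165],[0,60,0],1],[[-131,-9,165],[0,60,0],1],[[-131,-9,165],[0,60,0],1],[[-131,-9,165],[0,60,0],1],[[-131,-9,165],[0,60,0],1],[[-131,-9,165],[0,60,0],1],[[-131,-9,165],[0,60,0],1],[[-131,-9,165],[0,60,0],1],[[-131,-9,165],[0,60,0],1],[[-131,-9,165],[0,60,0],1],[[-131,-9,165],[0,60,0],1]]'
python3 - <<'E'
from h import *
import fk
s=log();_,a=cap('top','top3');cap('wrist','w5')
print(s['opening'],s['force'])
cv2.imwrite('pics/c6.png',cv2.resize(a[170:310,90:290,::-1],None,fx=4,fy=4,interpolation=cv2.INTER_CUBIC))
phi=-96.46
def pose(c,T): return fk.tcp_pose(np.array(c),fk.cup(phi,T),45)
for z in(.06,.015,.001): print(*fk.delta(*pose((.4508,-.0282,z),0),s))
E
```

```text
time_s: 18.55
position: [0.4892, 0.2436, 0.354]
tcp_rot: [[0.117, 0.993, -0.024], [0.96, -0.119, -0.255], [-0.256, 0.007, -0.967]]
force: [0.4, -0.4, -2.6]
opening: 0.114
time_s: 19.47
position: [0.4616, 0.0779, 0.2239]
tcp_rot: [[0.083, 0.993, 0.081], [0.704, -0.116, 0.701], [0.706, -0.001, -0.709]]
force: [0.3, 0.9, -1.9]
opening: 0.111
0.11076955281820582 [ 0.34323753  0.85693765 -1.87814328]
[-217.6    2.   -35.8] [ 0.1  0.1 -0.2]
[-249.3    2.    -4. ] [ 0.1  0.1 -0.2]
[-259.2    2.1    6. ] [ 0.1  0.1 -0.2]
```

View pics/c6.png

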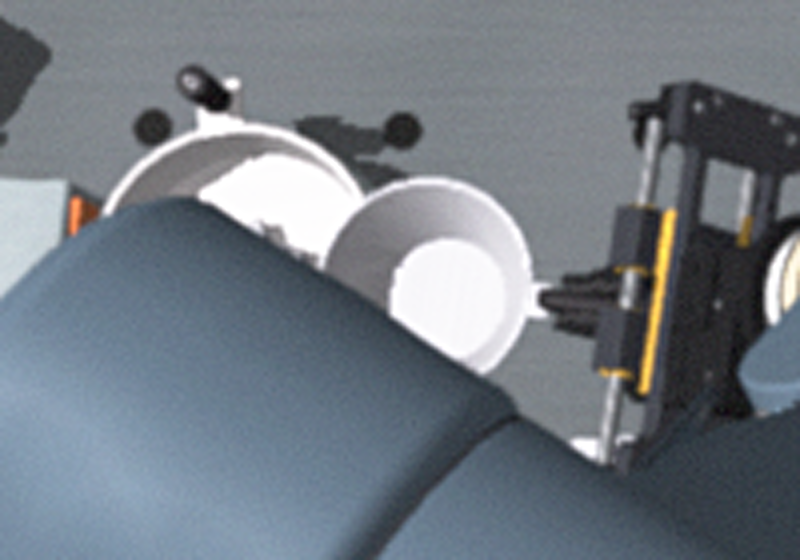

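View pics/w5.png

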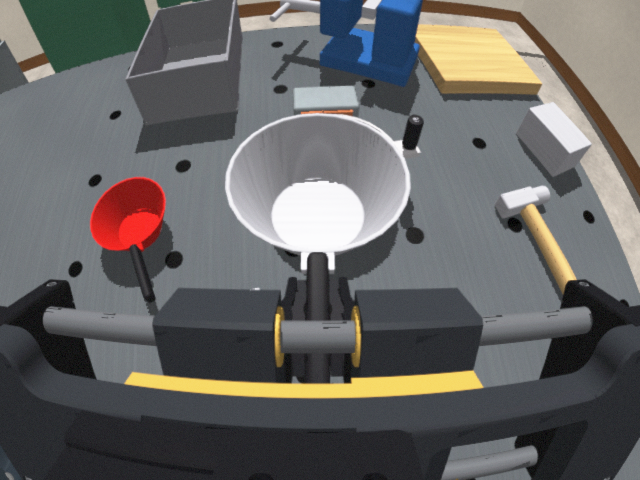

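The cup is empty. Putting it down on its old spot.

```bash
python3 -m jog '[[[-30,0,-5],[0,0,0],1],[[-65,0,-10],[0,0,0],1],[[-100,1,-16],[0,0,0],1],[[-135,1,-22],[0,0,0],1],[[-170,2,-28],[0,0,0],1],[[-200,2,-33],[0,0,0],1],[[-218,2,-36],[0,0,0],1],[[-218,2,-36],[0,0,0],1],[[-234,2,-20],[0,0,0],1],[[-249,2,-4],[0,0,0],1],[[-255,2,2],[0,0,0],1],[[-259,2,6],[0,0,0],1]]' && python3 -m jog '[[[0,0,0],[0,0,0],1],[[-1,0,1],[0,0,0],1],[[-1,0,1],[0,0,0],1]]' && python3 -m jog '[[[0,0,0],[0,0,0],0.7],[[0,0,0],[0,0,0],0.7],[[0,0,0],[0,0,0],0.7],[[0,0,-20],[0,0,0],0.7],[[0,0,-60],[0,0,0],0.7],[[0,0,-100],[0,0,0],0.7],[[0,0,-140],[0,0,0],0.7],[[0,0,-140],[0,0,0],0.7],[[0,0,-140],[0,0,0],0.7]]'
python3 - <<'E'
from h import *
s=log();_,a=cap('top','top4');_,b=cap('scene','scene4')
t0=cv2.imread('pics/top0.png')[:,:,::-1]
x=np.vstack([a[170:310,90:490],b[330:480,320:520].repeat(1,0)[:, :].copy() if 0 else cv2.resize(b[340:460,340:500],(400,300),interpolation=cv2.INTER_CUBIC)])
cv2.imwrite('pics/c7.png',cv2.resize(x[:,:,::-1],None,fx=1.36,fy=1.36,interpolation=cv2.INTER_CUBIC)); print(s['position'],s['time_s'],s['joint_positions'])
E
```

```text
time_s: 20.57
position: [0.4439, -0.0968, 0.0385]
tcp_rot: [[0.078, 0.994, 0.081], [0.701, -0.112, 0.704], [0.709, 0.002, -0.705]]
force: [-1.0, -3.7, 4.6]
opening: 0.114
time_s: 20.82
position: [0.4435, -0.0974, 0.0375]
tcp_rot: [[0.078, 0.994, 0.082], [0.701, -0.113, 0.704], [0.709, 0.002, -0.705]]
force: [0.6, 1.9, 1.6]
opening: 0.111
time_s: 21.57
position: [0.4327, -0.1999, 0.1359]
tcp_rot: [[0.079, 0.993, 0.087], [0.706, -0.117, 0.698], [0.704, 0.006, -0.711]]
force: [-0.1, -0.3, -0.1]
opening: 0.301
[ 0.43274767 -0.19987862  0.13594458] 21.5667 [-56.52310043  41.02808535  96.12013437  27.58922342  80.94456026
 -63.91528052]
```

View pics/c7.png

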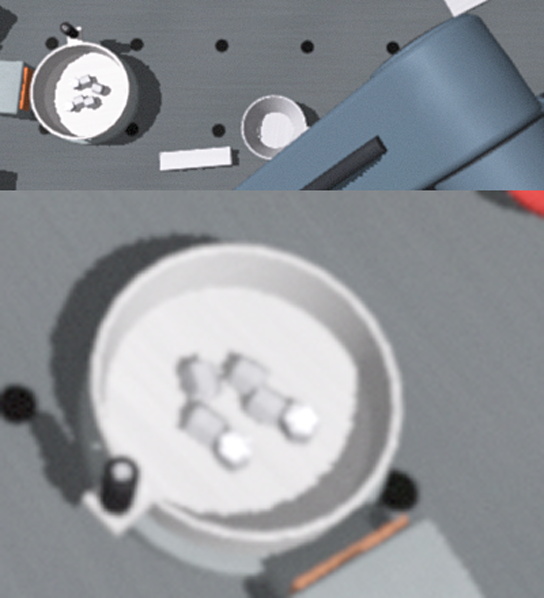

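Six lumps seem to lie in the pan, but some are hard to separate. I'll move over the pan with the tool upright to count them closely and prepare the knob grasp.

```bash
python3 -m jog '[[[20,0,-20],[0,0,0],0.5],[[332,21,239],[0,-45,0],0.5],[[332,21,239],[0,-45,0],0.5],[[332,21,239],[0,-45,0],0.5],[[332,21,239],[0,-45,0],0.5],[[332,21,239],[0,-45,0],0.5],[[332,21,239],[0,-45,0],0.5],[[332,21,239],[0,-45,0],0.5],[[332,21,239],[0,-45,0],0.5],[[332,21,239],[0,-45,0],0.5],[[332,21,239],[0,-45,0],0.5],[[332,21,239],[0,-45,0],0.5]]' && python3 -m jog '[[[0,0,0],[0,0,0],0.5],[[0,0,0],[0,0,0],0.5],[[0,0,0],[0,0,0],0.5]]'
python3 - <<'E'
from h import *
s,a=cap('wrist','w6');log();print(s['position'],s['tcp_rot'],s['joint_positions'])
open('w6.txt','w').write(repr(dict(position=list(s['position']),tcp_rot=np.array(s['tcp_rot']).tolist())))
print(proj('wrist',(.508,.294,.026),s),proj('wrist',(.602,.313,.111),s))
c=np.array(proj('wrist',(.508,.294,.045),s)).astype(int)
cv2.imwrite('pics/c8.png',cv2.resize(a[0:240,170:490,::-1],None,fx=2.5,fy=2.5,interpolation=cv2.INTER_CUBIC))
E
```

```text
time_s: 22.67
position: [0.4968, 0.2066, 0.1995]
tcp_rot: [[0.109, 0.994, -0.0], [0.994, -0.109, 0.001], [0.0, -0.001, -1.0]]
force: [0.5, -0.3, -0.6]
opening: 0.501
time_s: 22.92
position: [0.4968, 0.2016, 0.1992]
tcp_rot: [[0.113, 0.994, -0.002], [0.994, -0.113, -0.002], [-0.002, -0.002, -1.0]]
force: [0.4, -0.5, -0.5]
opening: 0.498
[0.49678872 0.20156303 0.19924541] [[ 0.11283728  0.99361174 -0.00186129]
 [ 0.99361199 -0.11284016 -0.00151987]
 [-0.00172019 -0.00167791 -0.99999711]] [ 1.01738187e+01  2.52030858e+01  9.62070615e+01 -7.82585305e-02
  5.87102259e+01  1.66935247e+01]
(np.float64(319.1385787418924), np.float64(114.8830946600334)) (np.float64(451.6063271845079), np.float64(72.85565084092806))
```

View pics/c8.png

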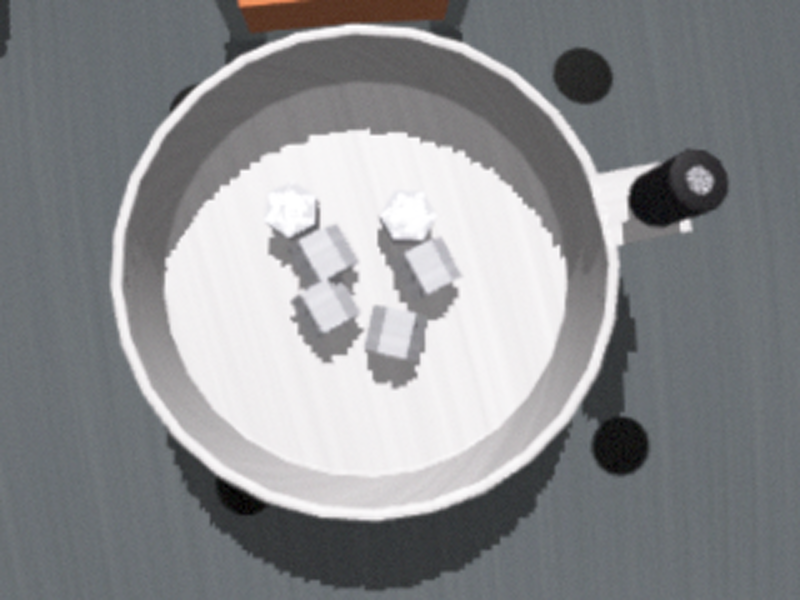

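Close view: all six slugs are in the pan, and the knob top is at crop (698,180). I'll compute the grasp and the circle rows.

Run:
```python
from h import *
import fk
fk.refit()
s=bot.read_state()
k=onz(ray('wrist',(449.2,72),s),.111);print('knob',k)
print('pan',onz(ray('wrist',(316.4,109.2),s),.065))
c=np.array([.508,.294]);k2=(k[:2]*2+[.6024,.3135])/3;a0=np.arctan2(*(k2-c)[::-1]);rad=.096;print(k2,np.degrees(a0),np.hypot(*(k2-c)))
kn=c+rad*np.array([np.cos(a0),np.sin(a0)])
yaw=np.radians(83.5);R=np.c_[[np.cos(yaw),np.sin(yaw),0],[np.sin(yaw),-np.cos(yaw),0],[0,0,-1]]
print('grasp',fk.delta(np.r_[kn,.0745],R,s))
q=np.array(s['joint_positions'])
for i in range(0,49):
    a=a0+np.radians(7.55*i);p=c+rad*np.array([np.cos(a),np.sin(a)])
    if i%12==0:
        print('--',p.round(4),q.round());p0=p
    q,e=fk.ik(np.r_[p,.0745],R,q);assert e<1e-3
    j=i%12 or 12
    if i and i%12==0: p0=p00
    if i: print((1e3*R.T@np.r_[p-p0,0]).round(1)[:2].tolist(),end=' ')
    if i%12==0: p00=p;print()
    p0=p00
```

```text
knob [0.60100603 0.31292147 0.111     ]
pan [0.50668248 0.29625965 0.065     ]
[0.60147069 0.31311431] 11.55736912808505 0.09540506505363572
grasp (array([123.7,  91.5, 124.7]), array([-0.1,  0.1, -0.1]))
-- [0.6021 0.3132] [10. 25. 96. -0. 59. 17.]

[11.7, -4.7] [22.7, -10.9] [32.9, -18.5] [41.9, -27.4] [49.6, -37.3] [56.0, -48.2] [61.0, -59.9] [64.3, -72.1] [66.0, -84.6] [66.1, -97.2] [64.4, -109.8] -- [0.4878 0.3878] [28. 42. 87. -0. 51. 34.]
[61.2, -122.0] 
[-4.8, -11.7] [-11.1, -22.6] [-18.8, -32.7] [-27.8, -41.6] [-37.8, -49.3] [-48.8, -55.5] [-60.5, -60.3] [-72.7, -63.5] [-85.3, -65.1] [-97.9, -65.0] [-110.4, -63.3] -- [0.4144 0.2728] [ 22.  35. 107.  -0.  38.  28.]
[-122.6, -59.9] 
[-11.6, 4.9] [-22.5, 11.4] [-32.5, 19.2] [-41.3, 28.2] [-48.9, 38.4] [-55.0, 49.4] [-59.7, 61.1] [-62.8, 73.4] [-64.2, 86.0] [-64.0, 98.6] [-62.1, 111.1] -- [0.5302 0.2006] [ 9. 37. 99. -0. 44. 16.]
[-58.6, 123.2] 
[5.1, 11.6] [11.6, 22.4] [19.5, 32.3] [28.7, 41.0] [38.9, 48.5] [50.0, 54.5] [61.8, 59.1] [74.0, 62.0] [86.6, 63.3] [99.3, 63.0] [111.7, 61.0] -- [0.6012 0.3172] [17. 44. 81.  0. 55. 24.]
[123.8, 57.3]
```

```bash
python3 -m jog '[[[40,30,0],[0,0,0],0.5],[[75,55,0],[0,0,0],0.5],[[110,80,0],[0,0,0],0.5],[[123.5,91,0],[0,0,0],0.5],[[123.5,91,30],[0,0,0],0.5],[[123.5,91,65],[0,0,0],0.5],[[123.5,91,100],[0,0,0],0.5],[[123.5,91,118],[0,0,0],0.5],[[123.5,91,124.5],[0,0,0],0.5],[[123.5,91,124.5],[0,0,0],0.5],[[123.5,91,124.5],[0,0,0],1],[[123.5,91,124.5],[0,0,0],1]]' && python3 -m jog '[[[0,0,0],[0,0,0],1],[[0,0,0],[0,0,0],1],[[0,0,0],[0,0,0],1],[[0,0,0],[0,0,0],1]]' && python3 -m jog '[[[3,-1,0],[0,0,0],1],[[7.5,-2.8,0],[0,0,0],1],[[11.7,-4.7,0],[0,0,0],1],[[22.7,-10.9,0],[0,0,0],1],[[32.9,-18.5,0],[0,0,0],1],[[41.9,-27.4,0],[0,0,0],1],[[41.9,-27.4,0],[0,0,0],1],[[41.9,-27.4,0],[0,0,0],1]]'; python3 -c "from h import *;s=log();print(s['position'],s['force'])"
```

```text
time_s: 23.97
position: [0.6053, 0.3137, 0.0785]
tcp_rot: [[0.115, 0.993, 0.006], [0.993, -0.115, 0.001], [0.001, 0.006, -1.0]]
force: [-0.0, 0.1, 0.5]
opening: 0.42
time_s: 24.3
position: [0.6016, 0.3141, 0.078]
tcp_rot: [[0.114, 0.993, -0.001], [0.993, -0.114, -0.001], [-0.001, -0.001, -1.0]]
force: [-5.4, -1.1, 6.3]
opening: 0.207
time_s: 24.97
position: [0.581, 0.3613, 0.078]
tcp_rot: [[0.113, 0.994, 0.005], [0.994, -0.113, 0.002], [0.003, 0.004, -1.0]]
force: [-1.0, 0.9, 4.3]
opening: 0.209
[0.58095457 0.36134208 0.07796302] [-0.97160231  0.89398801  4.32092897]
```

```bash
python3 -m jog '[[[3,-4.4,-1],[0,0,0],1],[[7.7,-9.9,-2],[0,0,0],1],[[14.1,-20.8,-3],[0,0,0],1],[[19.1,-32.5,-3],[0,0,0],1],[[22.4,-44.7,-3],[0,0,0],1],[[24.1,-57.2,-3],[0,0,0],1],[[24.2,-69.8,-3],[0,0,0],1],[[22.5,-82.4,-3],[0,0,0],1],[[19.3,-94.6,-3],[0,0,0],1],[[19.3,-94.6,-3],[0,0,0],1],[[19.3,-94.6,-3],[0,0,0],1]]'; python3 -c "from h import *;s=log();print(s['position'],s['force'])
P=np.array([[.6016,.3141],[.581,.3613],s['position'][:2]]);A=2*(P[1:]-P[0]);print(np.linalg.solve(A,(P[1:]**2).sum(1)-(P[0]**2).sum()))"
```

```text
time_s: 25.88
position: [0.4854, 0.3941, 0.0782]
tcp_rot: [[0.116, 0.993, -0.002], [0.993, -0.116, 0.008], [0.007, -0.003, -1.0]]
force: [-4.7, 13.3, -6.8]
opening: 0.203
[0.48536399 0.3941228  0.07818182] [-4.70082167 13.29930135 -6.79642528]
[0.50679142 0.30081702]
```

Run:
```python
import numpy as np
c=np.array([.507,.299]);yaw=np.radians(83.4);X=np.array([np.cos(yaw),np.sin(yaw)]);Y=np.array([np.sin(yaw),-np.cos(yaw)])
pt=lambda d:c+.0957*np.array([np.cos(np.radians(d)),np.sin(np.radians(d))])
ref=np.array([.4878,.3878])
for k in range(3):
    ang=102.8+7.45*np.arange(12*k+1,12*k+13)
    print([[round(1e3*float(v),1) for v in ((pt(a)-ref)@X,(pt(a)-ref)@Y)] for a in ang],ang[-1],pt(ang[-1]))
    ref=pt(ang[-1])
```

```text
[[-0.6, -13.9], [-6.9, -24.7], [-14.6, -34.4], [-23.5, -43.2], [-33.4, -50.7], [-44.2, -56.8], [-55.7, -61.5], [-67.7, -64.7], [-80.1, -66.2], [-92.5, -66.2], [-104.8, -64.5], [-116.8, -61.3]] 192.2 [0.4134613  0.27877622]
[[-11.5, 4.8], [-22.3, 11.0], [-32.1, 18.5], [-40.9, 27.3], [-48.5, 37.1], [-54.8, 47.9], [-59.6, 59.4], [-62.9, 71.4], [-64.6, 83.7], [-64.7, 96.1], [-63.2, 108.4], [-60.1, 120.5]] 281.6 [0.52624316 0.20525465]
[[4.6, 11.5], [10.7, 22.4], [18.2, 32.3], [26.9, 41.2], [36.6, 48.9], [47.3, 55.3], [58.7, 60.2], [70.7, 63.6], [83.0, 65.5], [95.4, 65.7], [107.8, 64.3], [119.8, 61.3]] 371.0 [0.60094172 0.31726042]
```

```bash
python3 -m jog '[[[-0.6,-13.9,0],[0,0,0],1],[[-6.9,-24.7,0],[0,0,0],1],[[-14.6,-34.4,0],[0,0,0],1],[[-23.5,-43.2,0],[0,0,0],1],[[-33.4,-50.7,0],[0,0,0],1],[[-44.2,-56.8,0],[0,0,0],1],[[-55.7,-61.5,0],[0,0,0],1],[[-67.7,-64.7,0],[0,0,0],1],[[-80.1,-66.2,0],[0,0,0],1],[[-92.5,-66.2,0],[0,0,0],1],[[-104.8,-64.5,0],[0,0,0],1],[[-116.8,-61.3,0],[0,0,0],1]]'; python3 -m jog '[[[0,0,0],[0,0,0],1],[[0,0,0],[0,0,0],1]]'; python3 -c "from h import *;s=log();print(s['position'],s['force'])"
```

```text
time_s: 26.88
position: [0.4131, 0.2782, 0.0782]
tcp_rot: [[0.114, 0.993, -0.002], [0.993, -0.114, -0.002], [-0.002, -0.002, -1.0]]
force: [-2.4, 0.3, -12.3]
opening: 0.208
time_s: 27.05
position: [0.4133, 0.2776, 0.0782]
tcp_rot: [[0.116, 0.993, -0.003], [0.993, -0.116, -0.003], [-0.003, -0.003, -1.0]]
force: [-4.0, -3.4, -12.6]
opening: 0.209
[0.41332758 0.27755719 0.07818662] [ -4.04535804  -3.39833157 -12.62501825]
```

```bash
python3 -m jog '[[[-11.5,4.8,1],[0,0,0],1],[[-22.3,11,2],[0,0,0],1],[[-32.1,18.5,2],[0,0,0],1],[[-40.9,27.3,2],[0,0,0],1],[[-48.5,37.1,2],[0,0,0],1],[[-54.8,47.9,2],[0,0,0],1],[[-59.6,59.4,2],[0,0,0],1],[[-62.9,71.4,2],[0,0,0],1],[[-64.6,83.7,2],[0,0,0],1],[[-64.7,96.1,2],[0,0,0],1],[[-63.2,108.4,2],[0,0,0],1],[[-60.1,120.5,2],[0,0,0],1]]' && python3 -m jog '[[[4.6,11.5,0],[0,0,0],1],[[10.7,22.4,0],[0,0,0],1],[[18.2,32.3,0],[0,0,0],1],[[26.9,41.2,0],[0,0,0],1],[[36.6,48.9,0],[0,0,0],1],[[47.3,55.3,0],[0,0,0],1],[[58.7,60.2,0],[0,0,0],1],[[70.7,63.6,0],[0,0,0],1],[[83,65.5,0],[0,0,0],1],[[95.4,65.7,0],[0,0,0],1],[[107.8,64.3,0],[0,0,0],1],[[119.8,61.3,0],[0,0,0],1]]' && python3 -m jog '[[[0,0,0],[0,0,0],1],[[0,0,0],[0,0,0],1]]'; python3 -c "from h import *;s=log();print(s['position'],s['force'])"
```

```text
time_s: 28.05
position: [0.5309, 0.2078, 0.078]
tcp_rot: [[0.117, 0.993, 0.006], [0.993, -0.117, 0.003], [0.004, 0.005, -1.0]]
force: [-3.8, 7.2, -1.5]
opening: 0.205
time_s: 29.05
position: [0.6008, 0.319, 0.078]
tcp_rot: [[0.114, 0.993, -0.003], [0.993, -0.114, -0.001], [-0.002, -0.003, -1.0]]
force: [-9.0, -3.4, 6.0]
opening: 0.207
time_s: 29.22
position: [0.6006, 0.3201, 0.078]
tcp_rot: [[0.113, 0.994, -0.002], [0.994, -0.113, 0.0], [0.0, -0.002, -1.0]]
force: [-7.3, -0.2, 3.3]
opening: 0.211
[0.60056383 0.32013309 0.07797893] [-7.29618817 -0.16909465  3.26464209]
```

```bash
python3 -m jog '[[[0,0,0],[0,0,0],0.5],[[0,0,0],[0,0,0],0.5],[[0,0,0],[0,0,0],0.5],[[0,0,-35],[0,0,0],0.5],[[0,0,-75],[0,0,0],0.5],[[0,0,-115],[0,0,0],0.5],[[-40,-30,-122],[0,0,0],0.5],[[-80,-60,-122],[0,0,0],0.5],[[-120,-91,-122],[0,0,0],0.5],[[-130,-91,-122],[0,0,0],0.5],[[-130,-91,-122],[0,0,0],0.5],[[-130,-91,-122],[0,0,0],0.5]]'
python3 - <<'E'
from h import *
s,a=cap('wrist','w7');log();_,t=cap('top','top5');print(s['position'],s['time_s'])
old=cv2.imread('pics/w6.png')[:,:,::-1]
x=np.vstack([cv2.resize(a[20:230,200:480],(448,336),interpolation=cv2.INTER_CUBIC),cv2.resize(t[170:310,240:480],(448,261),interpolation=cv2.INTER_CUBIC)])
cv2.imwrite('pics/c9.png',x[:,:,::-1])
print(proj('wrist',(.601,.3129,.111),s))
E
```

```text
time_s: 30.22
position: [0.4986, 0.1986, 0.2006]
tcp_rot: [[0.117, 0.993, 0.007], [0.993, -0.117, 0.001], [0.001, 0.007, -1.0]]
force: [0.8, 0.7, -0.1]
opening: 0.503
[0.49864117 0.19862706 0.20061614] 30.2167
(np.float64(444.44772687793863), np.float64(69.2233625000757))
```

View pics/c9.png

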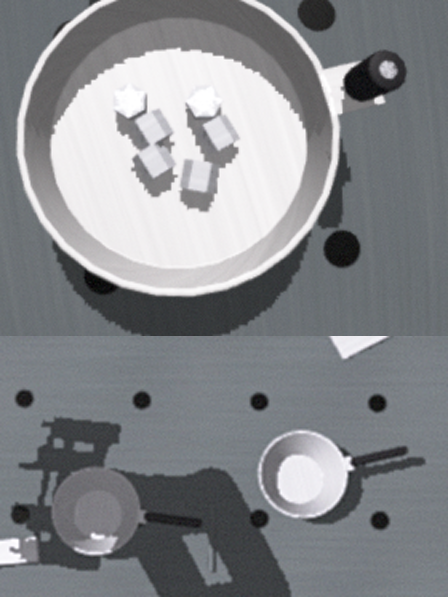

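Knob is back at about its starting place, roughly 2–4° past a full turn, with all six slugs in the pan. Cup_b hasn't moved and cup_a stands about 4 mm further along +y. I'll plan the regrasp with the tool vertical, and the nesting.

```bash
python3 -m jog '[[[0,-20,0],[0,0,0],0.6],[[0,-20,0],[0,0,0],0.6],[[0,-20,0],[0,0,0],0.6]]'
python3 - <<'E'
from h import *
import fk
fk.refit();s=log()
A0=onz(ray('top',(293.25,264)),.045);A1=onz(ray('top',(291.4,263.6)),.045);B=onz(ray('top',(402.6,244)),.045)
off=np.array([.4512,-.0285,.045])-A0;print('off',off,'A',A1+off,'B top',B+off)
As=onz(ray('scene',(338.4,263.1)),.045);Bs=onz(ray('scene',(262.1,196.6)),.045);print('B scene',Bs+np.array([.4512,-.0285,.045])-As)
Bc=((B+off)+(Bs+np.array([.4512,-.0285,.045])-As))/2;Bc[2]=0
e=onz(ray('top',(457,231.2)),.049)+off;print('phiB',np.degrees(np.arctan2(*(e-B-off)[1::-1])),np.hypot(*(e-B-off)[:2]))
print('pink',onz(ray('top',(415,340)),.045),onz(ray('top',(505,326)),.045), onz(ray('scene',(341,150)),.045),onz(ray('scene',(288,107)),.045),'handles',onz(ray('scene',(366,119)),.049))
Ac=(A1+off);Ac[2]=0
st=s;q=np.array(s['joint_positions'])
for n,c,phi in(('above',Ac+[0,0,.08],-96.5),('grasp',Ac,-96.5),('lift',Ac+[0,0,.09],-96.5),('aboveB',Bc+[0,0,.09],150),('nest',Bc+[0,0,.008],150)):
    p,r=fk.tcp_pose(c,fk.cup(phi,0),0);print(n,*fk.delta(p,r,st),p.round(4));q,er=fk.ik(p,r,q);print(q.round(),er.round(4));st=dict(position=p,tcp_rot=r)
E
```

```text
time_s: 30.57
position: [0.4784, 0.2027, 0.1994]
tcp_rot: [[0.113, 0.994, 0.004], [0.994, -0.113, 0.0], [0.001, 0.004, -1.0]]
force: [0.9, 0.6, -0.4]
opening: 0.417
off [2.07066428e-03 1.14207021e-04 6.93889390e-17] A [ 0.45205133 -0.02429587  0.045     ] B top [ 0.50024792 -0.2755768   0.045     ]
B scene [ 0.49968752 -0.27381589  0.045     ]
phiB -76.10406890624864 0.12650542213387955
pink [ 0.28450621 -0.30075629  0.045     ] [ 0.31797035 -0.49938528  0.045     ] [ 0.26737136 -0.29257344  0.045     ] [ 0.29932984 -0.49147843  0.045     ] handles [ 0.15791618 -0.34494279  0.049     ]
above [-314.6   -1.    88.9] [ 0.2 -0.   0. ] [ 0.4423 -0.1097  0.1103]
[-28.  29. 112.  -0.  39. -22.] 0.0
grasp [ 0.  0. 80.] [0. 0. 0.] [ 0.4423 -0.1097  0.0303]
[-28.  38. 114.  -0.  27. -22.] 0.0
lift [  0.   0. -90.] [0. 0. 0.] [ 0.4423 -0.1097  0.1203]
[-28.  27. 112.  -0.  41. -22.] 0.0
aboveB [-123.1   -2.9    0. ] [  0.    0.  113.5] [ 0.4255 -0.2317  0.1203]
[-42.  29. 108.   0.  43.  78.] 0.0
nest [ 0.  0. 82.] [0. 0. 0.] [ 0.4255 -0.2317  0.0383]
[-42.  38. 110.  -0.  32.  78.] 0.0
```

```bash
python3 -m jog '[[[-40,0,0],[0,0,0],0.6],[[-80,0,0],[0,0,0],0.6],[[-120,0,0],[0,0,0],0.6],[[-160,0,10],[0,0,0],0.6],[[-200,0,30],[0,0,0],0.6],[[-240,0,50],[0,0,0],0.6],[[-280,-1,70],[0,0,0],0.6],[[-314.5,-1,89],[0,0,0],0.6],[[-314.5,-1,110],[0,0,0],0.6],[[-314.5,-1,140],[0,0,0],0.6],[[-314.5,-1,160],[0,0,0],0.6],[[-314.5,-1,169],[0,0,0],0.6]]' && python3 -m jog '[[[0,0,0],[0,0,0],0.6],[[0,0,0],[0,0,0],1],[[0,0,0],[0,0,0],1],[[0,0,0],[0,0,0],1],[[0,0,0],[0,0,0],1],[[0,0,0],[0,0,0],1],[[0,0,-10],[0,0,0],1],[[0,0,-30],[0,0,0],1],[[0,0,-60],[0,0,0],1],[[0,0,-90],[0,0,0],1],[[0,0,-90],[0,0,0],1],[[0,0,-90],[0,0,0],1]]'
python3 - <<'E'
from h import *
import fk
s=log();cap('wrist','w8')
for z in(.09,.03,.008): print(*fk.delta(*fk.tcp_pose(np.array([.500,-.2747,z]),fk.cup(150,0),0),s))
E
```

```text
time_s: 31.57
position: [0.4416, -0.1117, 0.0276]
tcp_rot: [[0.115, 0.993, 0.001], [0.993, -0.115, 0.0], [0.0, 0.001, -1.0]]
force: [0.1, -1.4, 0.0]
opening: 0.402
time_s: 32.57
position: [0.4416, -0.1111, 0.122]
tcp_rot: [[0.114, 0.993, 0.007], [0.993, -0.114, -0.003], [-0.002, 0.007, -1.0]]
force: [0.8, 0.3, -1.6]
opening: 0.108
[-121.7   -2.2    2. ] [  0.4  -0.3 113.5]
[-121.5   -2.7   62. ] [  0.4  -0.3 113.5]
[-121.5   -2.8   84. ] [  0.4  -0.3 113.5]
```

```bash
python3 -m jog '[[[-10,0,0],[0,0,7],1],[[-20,0,0],[0,0,14],1],[[-30,-1,0],[0,0,21],1],[[-40,-1,0],[0,0,28],1],[[-50,-1,0],[0,0,35],1],[[-60,-1,0],[0,0,42],1],[[-70,-2,0],[0,0,49],1],[[-80,-2,0],[0,0,56],1],[[-90,-2,0],[0,0,63],1],[[-100,-2,0],[0,0,70],1],[[-110,-2,0],[0,0,75],1],[[-121.5,-2.5,0],[0,0,80],1]]' && python3 -m jog '[[[0,0,0],[0,0,7],1],[[0,0,0],[0,0,14],1],[[0,0,0],[0,0,21],1],[[0,0,0],[0,0,28],1],[[0,0,0],[0,0,33.5],1],[[0,0,0],[0,0,33.5],1],[[0,0,0],[0,0,33.5],1],[[0,0,0],[0,0,33.5],1]]'
python3 - <<'E'
from h import *
import fk
s=log();cap('wrist','w9');cap('top','top6')
for z in(.03,.008): print(*fk.delta(*fk.tcp_pose(np.array([.500,-.2747,z]),fk.cup(150,0),0),s))
# check B in scene/top vs old by patch difference
E
```

```text
time_s: 33.62
position: [0.4228, -0.2302, 0.1185]
tcp_rot: [[0.998, 0.056, -0.001], [0.056, -0.998, 0.003], [-0.001, -0.003, -1.0]]
force: [-0.0, -0.6, -1.6]
opening: 0.114
time_s: 34.28
position: [0.4235, -0.2304, 0.1194]
tcp_rot: [[0.866, -0.499, 0.001], [-0.499, -0.866, 0.001], [-0.0, -0.001, -1.0]]
force: [-0.7, -0.4, -0.5]
opening: 0.11
[ 2.4  0.2 59.1] [-0.1  0.   0.1]
[ 2.4  0.2 81.1] [-0.1  0.   0.1]
```

Run:
```python
from h import *
cap('scene','scene6')
for n,box in(('top',(426,222,466,246)),('scene',(220,158,246,186))):
    a=cv2.imread(f'pics/{n}0.png');b=cv2.imread(f'pics/{n}6.png');x0,y0,x1,y1=box
    m=cv2.matchTemplate(b[y0-25:y1+25,x0-25:x1+25],a[y0:y1,x0:x1],cv2.TM_CCOEFF_NORMED);_,v,_,l=cv2.minMaxLoc(m);print(n,v,l[0]-25,l[1]-25,m[25,25])
```

```text
top 0.7215993404388428 6 -1 0.38513383
scene 0.5509361028671265 -8 -6 0.39227933
```

Run:
```python
from h import *
for n,box in(('top',(415,205,500,262)),('scene',(195,140,262,215))):
  x0,y0,x1,y1=box
  for k in(0,5,6) if n=='top' else (0,4,6):
    a=cv2.imread(f'pics/{n}{k}.png');g=a.max(2)[y0:y1,x0:x1]
    N,lab,st,ce=cv2.connectedComponentsWithStats((g<48).astype(np.uint8))
    print(n,k,[(st[i][:5]+[x0,y0,0,0,0]).tolist() for i in range(1,N) if st[i][4]>25])
```

```text
top 0 [[438, 205, 9, 6, 38], [429, 230, 29, 10, 85]]
top 5 [[438, 205, 8, 5, 36], [442, 230, 15, 6, 26]]
top 6 [[438, 205, 8, 5, 36], [435, 230, 22, 9, 73]]
scene 0 [[226, 167, 17, 14, 47], [203, 194, 7, 6, 35]]
scene 4 [[245, 144, 14, 17, 90], [226, 167, 17, 14, 33], [257, 169, 5, 6, 26], [203, 194, 7, 6, 33]]
scene 6 [[203, 194, 7, 6, 34]]
```

Cup_b's handle end is unchanged at (457,230), so I'll lower the cup into it.

```bash
python3 -m jog '[[[2.4,0,20],[0,0,0],1],[[2.4,0,40],[0,0,0],1],[[2.4,0,55],[0,0,0],1],[[2.4,0,62],[0,0,0],1],[[2.4,0,67],[0,0,0],1],[[2.4,0,71],[0,0,0],1],[[2.4,0,74],[0,0,0],1],[[2.4,0,77],[0,0,0],1],[[2.4,0,77],[0,0,0],1]]' && python3 -m jog '[[[0,0,1],[0,0,0],1],[[0,0,3],[0,0,0],1],[[0,0,4],[0,0,0],1],[[0,0,4],[0,0,0],1],[[0,0,4],[0,0,0],1]]'; python3 -c "from h import *;s=log();print(s['force'],s['position'])"
```

```text
time_s: 35.18
position: [0.4264, -0.2321, 0.0435]
tcp_rot: [[0.866, -0.501, 0.003], [-0.501, -0.866, -0.0], [0.003, -0.001, -1.0]]
force: [-2.0, 1.3, 1.4]
opening: 0.112
time_s: 35.6
position: [0.4251, -0.2311, 0.0393]
tcp_rot: [[0.866, -0.501, -0.0], [-0.501, -0.866, 0.002], [-0.001, -0.002, -1.0]]
force: [-4.4, 3.8, 3.1]
opening: 0.11
[-4.42651659  3.84181412  3.07658406] [ 0.42508919 -0.23105041  0.03926332]
```

```bash
python3 -m jog '[[[-1,0,0],[0,0,0],1],[[-2,0,0],[0,0,0],1],[[-2,0,0],[0,0,0],1],[[-2,0,1],[0,0,0],1],[[-2,0,2],[0,0,0],1],[[-2,0,3],[0,0,0],1],[[-2,0,3],[0,0,0],1],[[-2,0,3],[0,0,0],1]]'; python3 -c "from h import *;s=log();print(s['force'],s['position'])"
```

```text
time_s: 36.27
position: [0.4241, -0.2306, 0.0361]
tcp_rot: [[0.866, -0.501, 0.001], [-0.501, -0.866, 0.001], [0.001, -0.001, -1.0]]
force: [-3.0, 4.0, 3.9]
opening: 0.111
[-2.98902397  3.97410034  3.9061247 ] [ 0.42410027 -0.23064803  0.03609518]
```

```bash
python3 -m jog '[[[0,0,0],[0,0,0],0.7],[[0,0,0],[0,0,0],0.65],[[0,0,0],[0,0,0],0.65],[[0,0,0],[0,0,0],0.65],[[0,0,-20],[0,0,0],0.65],[[0,0,-55],[0,0,0],0.65],[[0,0,-95],[0,0,0],0.65],[[-40,0,-130],[0,0,0],0.65],[[-60,0,-160],[0,0,0],0.65],[[-60,0,-160],[0,0,0],0.65],[[-60,0,-160],[0,0,0],0.65]]'
python3 - <<'E'
from h import *
s,w=cap('wrist','w10');log();_,b=cap('scene','scene7');cap('top','top7')
print(s['position'],s['time_s'],proj('wrist',(.5,-.275,.045),s))
W=cv2.resize(w[0:260,160:520],(498,360),interpolation=cv2.INTER_CUBIC)
S=cv2.resize(b[120:330,180:345],(283,360),interpolation=cv2.INTER_CUBIC)
cv2.imwrite('pics/c10.png',np.hstack([W,S])[:,:,::-1])
E
```

```text
time_s: 37.18
position: [0.3726, -0.2015, 0.1982]
tcp_rot: [[0.865, -0.501, 0.007], [-0.501, -0.865, -0.004], [0.008, 0.0, -1.0]]
force: [0.1, -0.3, 0.5]
opening: 0.348
[ 0.37261345 -0.20147764  0.19819945] 37.1833 (np.float64(315.991324027895), np.float64(53.75626236833051))
```

View pics/c10.png

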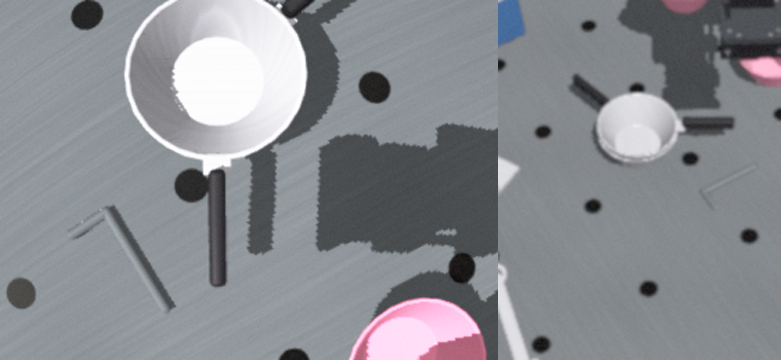

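Run:
```python
from h import *
s,w=cap('wrist','w11'); old=cv2.imread('pics/w10.png')[:,:,::-1]
print(s['position'],s['tcp_rot'][2])
L=eval(open('log.txt').readlines()[-1]);so=dict(position=L[1],tcp_rot=np.array(L[2]))
p,e=tri([ray('wrist',(317.6,206.5),so),ray('scene',(317,191.1))]);print('endA',p,e)
p,e=tri([ray('wrist',(160+216*.723,74*.722),so),ray('scene',(180+139*.583,120+126*.583))]);print('rimA',p,e)
# dark handle mask bounds in scene: cup_b end unchanged?
a=cv2.imread('pics/scene7.png').max(2)[140:215,195:262]
N,_,st,_=cv2.connectedComponentsWithStats((a<48).astype(np.uint8));print([(st[i]+[195,140,0,0,0]).tolist() for i in range(1,N) if st[i][4]>25])
# overall change vs start on top image, outside arm: wrench/hammer/angle area
d=cv2.absdiff(cv2.imread('pics/top7.png'),cv2.imread('pics/top0.png')).max(2);print('upper strip diff',(d[75:175,110:500]>60).sum(),'pan slugs etc',(d[195:280,110:200]>60).sum())
```

```text
[ 0.37312372 -0.20184195  0.19550056] [ 2.86957577e-03 -8.58335543e-04 -9.99995514e-01]
endA [ 0.38680212 -0.21089551  0.04900843] 0.0004205056427944879
rimA [ 0.49949352 -0.27492019  0.04739169] 0.0004049173053914486
[[225, 168, 13, 10, 28], [203, 194, 7, 6, 32]]
upper strip diff 0 pan slugs etc 275
```

Level and seated: the rim is about 7 mm above a lone cup's rim, allowing for the known camera bias. The tools are unmoved and the arm is clear. Handing in.

```bash
python3 -c "from rig import bot;print(bot.hand_in())"
```

```text
the job is handed in; nothing more can be done
None
```

The job is done and handed in at about 37 s on the robot's clock. I set the three stray slugs in cup_a with the three already there. All six were poured into the pan, the pan was turned counter-clockwise by its knob, and the empty cup was nested in cup_b.

- **Slugs:** a close wrist picture after the turn showed all six in the pan, and the cup was empty after the pour.
- **Pan turn:** the knob ended about 4–6 mm past its starting place, so the pan turned about 362–364°. My first pan centre was a few mm off. The sideways force on the knob reached about 14 N in the first stretch, so I corrected the centre on the way round.
- **Extra step:** I set the emptied cup back on its old spot while turning the pan, so the turn came before the nesting as asked.
- **Nesting:** the cup sits level inside cup_b at (0.500, -0.275), which is standing where it was. The handles are about 130° apart.
- **Measured heights:** the last ones read about 0.047 m for the rim and 0.049 m for the handle end, against 0.052 m and 0.056 m expected. My early two-camera heights came out 5–11 mm low as well, so I put this down to camera bias.
- **Bench:** the strip with the hammer, wrench and angle showed no change against the first picture. The hex key looked unmoved in the last one. I did not recheck the flat bar at the end; it was in place in the picture taken before the turn.

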